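# Fetch the respirator filter from behind and check it

## Robot

A 6-joint arm with a two-finger parallel gripper is mounted at the origin on the work surface. World frame = base frame: x ahead of the robot, y to its left, z up, the work surface at z = 0. Lengths are in mm, angles in degrees, forces in N, time in s.
With the tool pointing down it reaches from about 300 to 850 mm from the base axis. Payload 4.2 kg.
Tool frame: the origin (TCP) lies midway between the tips of the shut fingers; the grasp point (between the pads) lies 19 mm behind it (env.tcp_to_grasp is the distance from the TCP to the grasp point, in mm); z points along the fingers, x is the direction in which the jaws open and shut, and the axes are right-handed (so a half turn about z gives the same grasp; the last joint's range is limited). The gripper opens to 91 mm and grips with 3 to 60 N. Pads are 32 mm wide; open, the fingers measure 118 mm over their backs; the gripper's body (76 mm by 178 mm) begins 60 mm behind the grasp point.
Start: joints at [-1.146, 18.312, 89.639, -0, 72.044, -1.146], TCP at [575.016, 0, 213.976] pointing down, gripper open.
Joint ranges: [-177.97, 177.97], [-48.28, 115.42], [12.27, 149.76], [-77.06, 257.06], [2.81, 150.46], [-146.56, 146.56]. Speed limits (degrees/s): [147.25, 147.25, 180, 180, 180, 180].

## Interface

Orientations are given as [roll, pitch, yaw] about the fixed x, y, z axes, in that order (R = Rz(yaw) Ry(pitch) Rx(roll)).
In Python, from workcell import env gives the robot as it stands.
- The arm moves only by the tool drive_tool, never from a script. Its argument "motion" is a list of rows, each a list of 2 entries, a list of its own where there are three numbers: the shift along the world's x, y, z in m, then the turn, a rotation vector about the world's x, y, z in rad. In form: [[[dx, dy, dz], [wx, wy, wz]], ...]. A call has exactly 10 rows; each row shifts and turns the commanded pose from where the row before left it; what a row does not reach is not made up. A row lasts 1/12 s, in which the tool goes at most 41.7 mm and 7.16 degrees, less where a joint would pass 70% of its speed; a pose out of reach is approached as far as the arm can. A call is refused whole if a number of a shift passes 0.0417 or a number of a turn 0.125, either way. A call with a gripper value outside its range is refused whole. "claw" is the opening, from 0 (shut) to 1 (fully open), set as the call begins (left out, the last holds). The fingers move at their own pace and stop on an object; "force" is the grip in N (left out, the last holds). Time passes only in rows, so rows that do not move let the fingers close, or fill a call up. It gives the time, the measured TCP pose, the force and the opening at its end, in the units of the state.
- env.state(): the state, without advancing time (a new reading comes with each control period).
- env.grab_frame(name): name is "scene" or "side" or "wrist"; returns the picture (384x512x3 uint8, red, green, blue); there is no depth.
- env.camera_params(name): a dict with "fov_y" (degrees; the focal length in pixels is half the picture's height over the tangent of half this angle, whatever the lens; pixels are square), "cx", "cy" (the principal point, pixels), "k1" (the pictures are not rectified: a ray, as slopes to the right and down, at radius r is drawn at 1 + k1 r^2 times it, then the intrinsics apply), "pose" (4x4, takes a point from camera to world coordinates). Camera axes: x right, y down, z forward; pixel columns grow to the right and rows downward; lengths in mm; the calibration is good to about 2 mm. A picture is of the moment at which its call begins: read the wrist's pose just before it. camera_params takes no time and is no camera call; for the wrist camera it gives the pose at the moment of the call.
- env.job_done(): hands the job in, once; it reports no verdict.
The state is a dict: "time_s": time; "qpos": joint angles; "qvel": joint speeds; "effort": joint torques, N m; "ee_pos": TCP position; "ee_rot": TCP orientation; "force": force on the tool from outside, world axes, zero at the start; "torque": the same for the moment, N m; "gripper_width": finger opening in mm.
Only numpy, scipy, OpenCV 4.12 (cv2) and the standard library are available. Lean on these libraries where they do the work, as an engineer would, in place of code of your own. Each camera call takes 0.05 s, during which the arm holds its last target.

## Task

Clear the three tall things (bottle, carton and torch) from the front of the grey supply tray into the empty steel parking tray at the side, then lift out the round respirator filter from behind them and stand it centred on the round plate of the filter checker. Once the filter is there, put the bottle, the carton and the torch back upright, each in the very place where it stood at the start. Leave the rectangular cartridge where it is and knock nothing over.

Things in the scene. Friction and masses are not known exactly. Their poses are not given: they have to be found in the camera images.
- bottle: upright white plastic disinfectant bottle, 130 tall: round body 52 diameter up to 70 high, shoulder narrowing to 90 high, then a straight grey cap 32 diameter from 90 to 130 high (grip the cap from above). Loose, about 0.2 kg. Origin at the centre of its underside, z up. Starts in one of the three front places of the supply tray.
- carton: upright brown cardboard carton, 70 (its x) by 44 (its y) by 115 tall (grip across the 44). Loose, about 0.14 kg. Origin at the centre of its underside, z up. Starts in one of the three front places of the supply tray.
- torch: aluminium hand torch standing on its lens, 130 tall: head 54 diameter up to 30 high, tapering to a straight tube 34 diameter from 48 to 125 high, then a small 22 diameter switch cap on top (grip the tube). Loose, about 0.18 kg. Origin at the centre of its underside, z up. Starts in one of the three front places of the supply tray.
- filter: low round white plastic respirator filter with two thin black bands, 60 diameter, 42 high, with a black threaded neck 28 diameter and 6 high on top (48 in all). Loose, about 0.12 kg. Origin at the centre of its underside, z up. Starts in one of the two back places of the supply tray.
- pad_cartridge: low rectangular white plastic cartridge with black slots on top, 60 (its x) by 50 (its y) by 35 high, in the other back place of the supply tray; stays where it is. Loose, about 0.1 kg. Origin at the centre of its underside.
- supply_tray: fixed grey tray, 210 (its x) by 300 (its y), floor 4 thick, rim 20 high and 4 thick, with black rubber pads marking five places. Origin at the centre of its underside; its +x points away from the robot, roughly along world x. Front places near (-50; -90, 0 and +90), back places near (+50; -60 and +60), in its frame.
- parking_tray: fixed empty bright steel tray to one side of the supply tray (left or right), 330 (its x, pointing roughly away from the robot) by 140 (its y), floor 4 thick, rim 20 high and 4 thick. A low wire handle, 30 high, stands 15 beyond the rim at the +x end. Origin at the centre of its underside.
- checker: fixed filter checker on the side opposite the parking tray: grey box 210 (its x) by 130 (its y) by 45 high, with a round flat aluminium plate 94 diameter whose top is 58 above the work surface and has a small black dot at its middle. Origin on the work surface straight below the centre of the plate; the box reaches 70 to its -x and 140 to its +x; a gauge panel, at most 60 high, is at the +x end.

How it is judged (in metres and radians):
On the way, in this order (a step that is already met when the one before it is completed fails the run):
1. bottle, carton and torch stand upright, released, on the floor of the parking tray, while the filter is still in its place (x of bottle in the frame of parking_tray between -0.155 and 0.155 m and y of bottle in the frame of parking_tray between -0.06 and 0.06 m and z of each of bottle, carton, torch in the frame of parking_tray below 0.01 m and angle between each of bottle, carton, torch's own z axis and vertical below 0.15 rad and contact force between the fingers and bottle below 0.3 N and x of carton in the frame of parking_tray between -0.155 and 0.155 m and y of carton in the frame of parking_tray between -0.06 and 0.06 m and contact force between the fingers and carton below 0.3 N and x of torch in the frame of parking_tray between -0.155 and 0.155 m and y of torch in the frame of parking_tray between -0.06 and 0.06 m and contact force between the fingers and torch below 0.3 N and distance of filter from where it was at the start of the episode below 0.03 m), for 0.2 s.
2. the filter stands upright, released, within 15 mm of the middle of the checker's plate, while the three tall things still stand in the parking tray (x of bottle in the frame of parking_tray between -0.155 and 0.155 m and y of bottle in the frame of parking_tray between -0.06 and 0.06 m and z of each of bottle, carton, torch in the frame of parking_tray below 0.01 m and angle between each of bottle, carton, torch, filter's own z axis and vertical below 0.15 rad and contact force between the fingers and bottle below 0.3 N and x of carton in the frame of parking_tray between -0.155 and 0.155 m and y of carton in the frame of parking_tray between -0.06 and 0.06 m and contact force between the fingers and carton below 0.3 N and x of torch in the frame of parking_tray between -0.155 and 0.155 m and y of torch in the frame of parking_tray between -0.06 and 0.06 m and contact force between the fingers and torch below 0.3 N and horizontal distance between filter and checker below 0.015 m and z of filter in the frame of checker between 0.053 and 0.063 m and contact force between the fingers and filter below 0.3 N), for 0.2 s.
At the end, for the whole second after the job is handed in: The filter stands upright (within 0.15 rad) on the checker's plate, centred within 15 mm; bottle, carton and torch stand upright (within 0.15 rad) within 15 mm of where each started; the rectangular cartridge is within 20 mm of its start; everything is released and at rest (horizontal distance between filter and checker below 0.015 m and z of filter in the frame of checker between 0.053 and 0.063 m and angle between each of filter, bottle, carton, torch's own z axis and vertical below 0.15 rad and contact force between the fingers and filter below 0.3 N and linear speed of each of filter, bottle, carton, torch below 0.02 m/s and distance of pad_cartridge from where it was at the start of the episode below 0.02 m and distance of each of bottle, carton, torch from where it was at the start of the episode below 0.015 m and contact force between the fingers and bottle below 0.3 N and contact force between the fingers and carton below 0.3 N and contact force between the fingers and torch below 0.3 N); the robot touches nothing.
It fails at once if the bottle, carton, torch or filter is knocked over (tilted over 0.7 rad) (angle between any of bottle, carton, torch, filter's own z axis and vertical above 0.7 rad).
It fails at once if the rectangular cartridge is shifted by more than 20 mm (distance of pad_cartridge from where it was at the start of the episode above 0.02 m).
It also fails if it takes over 125 s, if anything falls off the work surface, if the arm or the gripper's body presses on something with over 40 N, if the wrist force passes 120 N, or if a joint passes its speed limit or range.

## Working session

There is one attempt and no reset: what is moved stays moved. The work goes in short steps, Python scripts to look and compute and a tool call to move; the robot and the scene stay as the last step left them, time stands still between calls to the robot, and variables do not carry over. Pictures are saved under pics/ and viewed, and the job is handed in when it is done.

Besides the shell and the picture viewer there is one more tool, called after ">>>" as a command line: name --argument value ..., lists and objects as JSON in quotes. drive_tool: Moves the arm, as the interface text tells. Its arguments: {"type":"object","properties":{"motion":{"type":"array","items":{"type":"array"}},"claw":{"type":"number"},"force":{"type":"number"}},"required":["motion"]}

```bash
ls; mkdir -p pics; python3 - <<'E'
from workcell import env
import cv2,json
s=env.state(); print({k:(v if not hasattr(v,'tolist') else v.tolist()) for k,v in s.items()}); print(env.tcp_to_grasp)
for n in ["scene","side","wrist"]:
    p=env.camera_params(n); print(n,p)
    im=env.grab_frame(n); cv2.imwrite(f"pics/{n}0.png",im[:,:,::-1])
E
```

```text
pics
{'time_s': 0.0, 'qpos': [-1.1455687666148564, 18.351022856385306, 89.70921049036625, 0.0006143230582529981, 72.04282206929928, -1.1464627028300762], 'qvel': [0.02080235851470731, -0.06220263749933356, -0.008605478865505192, -0.0008637570756830138, 0.007625519016594972, -0.025735880521461616], 'effort': [-0.0005014590351493098, -41.24656319618225, -23.197349309921265, 0.07288268767297268, 0.04581984132528305, -0.00014187006854626816], 'ee_pos': [574.4749231087668, 0.018171485182044818, 213.10747767580813], 'ee_rot': [-179.99735410289037, 0.10302310097555087, 0.0007063898868124881], 'force': [-0.3453680090972516, 0.4606452996753464, -0.2938305966489613], 'torque': [-0.017146674580823806, 0.058952442379815645, -0.01899133350787239], 'gripper_width': 91.21167187252327}
18.8
scene {'fov_y': 56.282031122830176, 'cx': 263.8392371432362, 'cy': 189.01513856055033, 'k1': -0.038634565391881, 'pose': array([[ 6.68439971e-02,  6.66686735e-01, -7.42334613e-01,
         1.22134746e+03],
       [ 9.97674626e-01, -3.47332941e-02,  5.86424674e-02,
        -6.29889909e+01],
       [ 1.33124287e-02
[... 378 characters left out ...]
02,  7.42888019e-01, -6.67405737e-01,
         6.11779378e+02],
       [ 9.59563238e-03, -6.67902840e-01, -7.44186616e-01,
         7.19299064e+02],
       [ 0.00000000e+00,  0.00000000e+00,  0.00000000e+00,
         1.00000000e+00]])}
wrist {'fov_y': 58.660736304033804, 'cx': 254.6609480343286, 'cy': 190.02210960587416, 'k1': -0.07029529601812919, 'pose': array([[ 9.99998564e-01,  1.94047104e-04, -1.68356637e-03,
         5.73246300e+02],
       [-2.59642080e-04, -9.64152389e-01, -2.65349021e-01,
         7.47497280e+01],
       [-1.67470474e-03,  2.65349077e-01, -9.64150954e-01,
         3.84798357e+02],
       [ 0.00000000e+00,  0.00000000e+00,  0.00000000e+00,
         1.00000000e+00]])}
```

View pics/scene0.png

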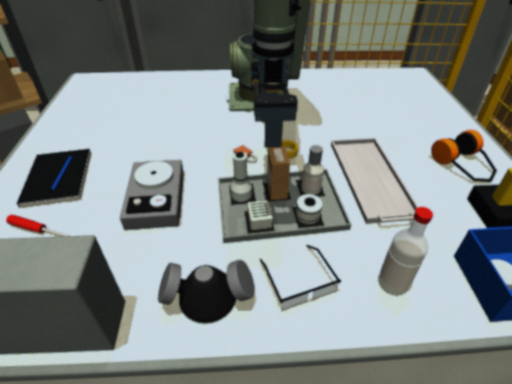

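View pics/side0.png

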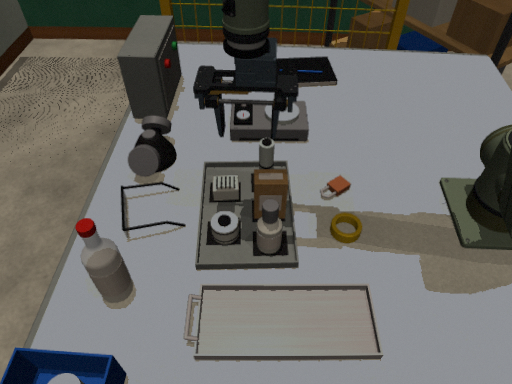

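View pics/wrist0.png

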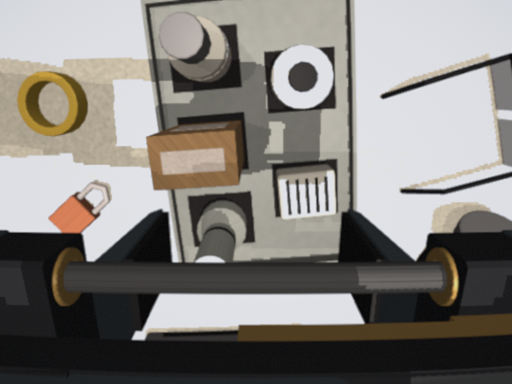

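```bash
cat > h.py <<'E'
import numpy as np, cv2
from workcell import env
def cam(n): return env.camera_params(n)
def ray(p,u,v):
    f=192/np.tan(np.radians(p['fov_y']/2))
    d=np.array([(u-p['cx'])/f,(v-p['cy'])/f]); r=d.copy()
    for _ in range(30): r=d/(1+p['k1']*(r@r))
    R=p['pose'][:3,:3]; return p['pose'][:3,3],R@np.array([r[0],r[1],1])
def onz(p,u,v,z):
    o,d=ray(p,u,v); return o+d*(z-o[2])/d[2]
def proj(p,X):
    f=192/np.tan(np.radians(p['fov_y']/2)); T=p['pose']
    c=T[:3,:3].T@(np.asarray(X,float)-T[:3,3]); r=c[:2]/c[2]; k=1+p['k1']*(r@r)
    return np.array([p['cx'],p['cy']])+f*r*k
def tri(*os):
    A=np.zeros((3,3));b=np.zeros(3)
    for p,u,v in os:
        o,d=ray(p,u,v); d=d/np.linalg.norm(d); M=np.eye(3)-np.outer(d,d); A+=M;b+=M@o
    return np.linalg.solve(A,b)
def crop(im,x0,y0,x1,y1,k,name,grid=10):
    c=cv2.resize(im[y0:y1,x0:x1,::-1],None,fx=k,fy=k,interpolation=cv2.INTER_CUBIC)
    for x in range(x0-x0%-20 if 0 else (x0+19)//20*20,x1,20):
        cv2.line(c,((x-x0)*k,0),((x-x0)*k,6),(0,0,255),1); cv2.putText(c,str(x),((x-x0)*k,16),0,.35,(0,0,255),1)
    for y in range((y0+19)//20*20,y1,20):
        cv2.line(c,(0,(y-y0)*k),(6,(y-y0)*k),(0,0,255),1); cv2.putText(c,str(y),(8,(y-y0)*k+4),0,.35,(0,0,255),1)
    cv2.imwrite(name,c)
E
python3 - <<'E'
from h import *
S=cv2.imread('pics/side0.png')[:,:,::-1];C=cv2.imread('pics/scene0.png')[:,:,::-1]
crop(S,185,100,385,200,4,'pics/s_a.png')
crop(S,185,150,305,275,4,'pics/s_b.png')
crop(S,180,275,390,365,3,'pics/s_c.png')
crop(C,210,135,360,245,5,'pics/c_a.png')
crop(C,110,130,430,240,2,'pics/c_b.png')
E
```

```text
(no output)
```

View pics/s_b.png

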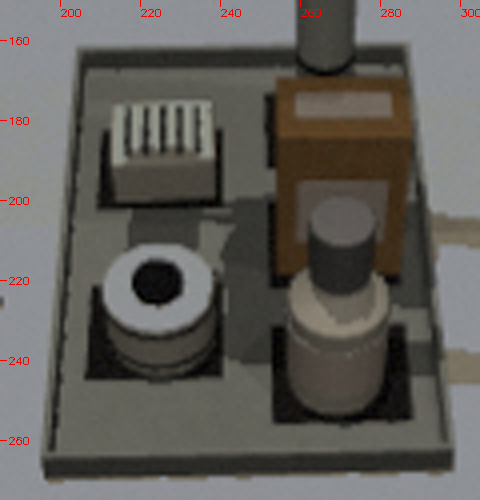

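View pics/c_a.png

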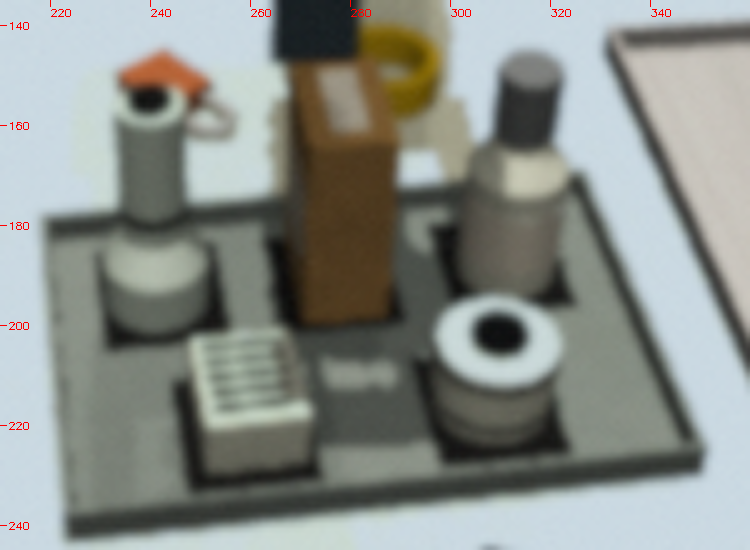

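View pics/s_c.png

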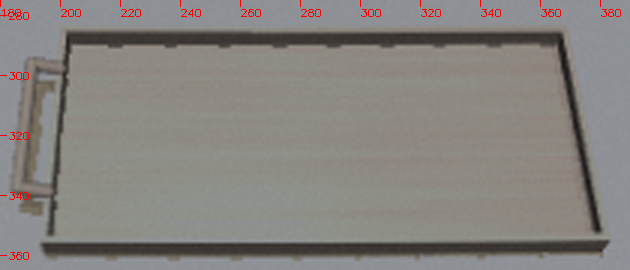

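View pics/c_b.png

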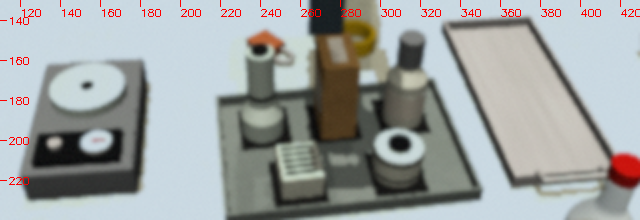

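```bash
python3 - <<'E'
from h import *
np.set_printoptions(precision=1,suppress=True)
S=cam('side');C=cam('scene');W=cam('wrist')
def s(x,y):return (185+x/4,150+y/4)
def c(x,y):return (210+x/5,135+y/5)
for n,a,b,z in [('bottle cap',s(343,220),c(531,72),134),('filter neck',s(157,282),c(500,334),52),('torch',(266,143),c(150,98),134)]:
    print(n,tri((S,*a),(C,*b)),onz(S,*a,z),onz(C,*b,z))
print('carton side',[onz(S,*s(*q),119) for q in [(276,80),(408,78),(412,135),(276,137)]])
print('carton scene',[onz(C,*c(*q),119) for q in [(290,60),(375,57),(397,142),(308,150)]])
print('supply side z20',[onz(S,*s(*q),20) for q in [(78,47),(408,44),(453,457),(43,457)]])
print('supply scene',[onz(C,*c(*q),20) for q in [(43,217),(582,175),(705,455),(67,518)]])
p=lambda x,y:(180+x/3,275+y/3)
print('park side',[onz(S,*p(*q),20) for q in [(66,31),(563,31),(609,240),(42,243)]])
d=lambda x,y:(110+x/2,130+y/2)
print('park scene',[onz(C,*d(*q),20) for q in [(443,23),(530,18),(617,178),(513,184)]])
print('checker',onz(C,*d(87,85),58), 'box',[onz(C,*d(*q),45) for q in [(44,67),(143,60),(140,190),(23,197)]])
print('wrist filter', onz(W,302,77,52), 'supply rim',[onz(W,*q,20) for q in [(146,4),(354,0)]])
E
python3 - <<'E'
from h import *
S=cv2.imread('pics/side0.png')[:,:,::-1]
E
```

```text
bottle cap [522.  116.  130.8] [520.8 116.4 134. ] [529.2 115.7 134. ]
filter neck [617.8  93.7  47.7] [616.4  95.5  52. ] [623.8  93.4  52. ]
torch [536.5 -66.5 130.3] [536.5 -62.  134. ] [541.3 -66.6 134. ]
carton side [array([558.9,   8.9, 119. ]), array([489.1,   3. , 119. ]), array([486.9,  44.5, 119. ]), array([556.6,  50.1, 119. ])]
carton scene [array([492.7,   3. , 119. ]), array([492.2,  45.5, 119. ]), array([561.2,  48.2, 119. ]), array([565.2,   6. , 119. ])]
supply side z20 [array([ 690.2, -112.3,   20. ]), array([ 483. , -127.8,   20. ]), array([459.4, 173.6,  20. ]), array([666.3, 185.7,  20. ])]
supply scene [array([ 489.4, -125.8,   20. ]), array([468.7, 167.5,  20. ]), array([676.3, 184.1,  20. ]), array([ 697.6, -109.7,   20. ])]
park side [array([647. , 232.2,  20. ]), array([324.1, 214.3,  20. ]), array([314.1, 350.2,  20. ]), array([641.7, 368.9,  20. ])]
park scene [array([333.1, 210.3,  20. ]), array([325.5, 348. ,  20. ]), array([663.6, 351.9,  20. ]), array([665.9, 223.9,  20. ])]
checker [ 502.9 -287.1   58. ] box [array([ 445.4, -355.7,   45. ]), array([ 436.9, -225.3,   45. ]), array([ 674.7, -204.2,   45. ]), array([ 678.5, -331.2,   45. ])]
wrist filter [617.   92.6  52. ] supply rim [array([465.3, 165.2,  20. ]), array([670.7, 168.5,  20. ])]
```

View pics/s_a.png

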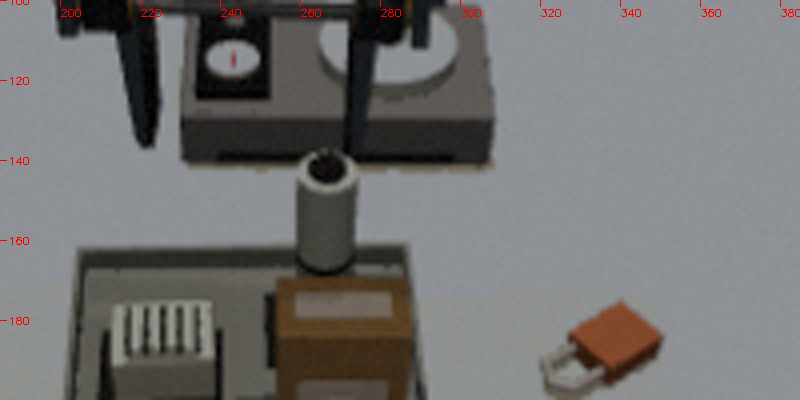

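```bash
python3 - <<'E'
from h import *
W=cv2.imread('pics/wrist0.png')[:,:,::-1]
crop(W,140,0,360,200,3,'pics/w_a.png')
E
```

```text
(no output)
```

View pics/w_a.png

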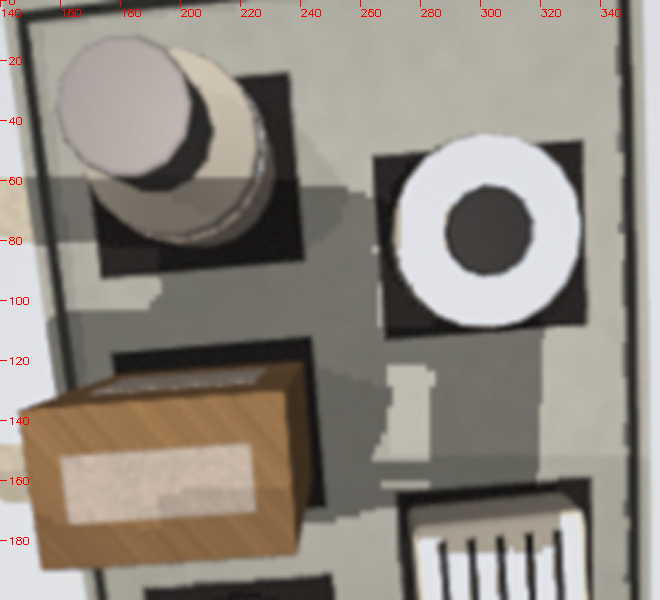

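```bash
python3 - <<'E'
from h import *
np.set_printoptions(precision=1,suppress=True)
W=cam('wrist');S=cam('side')
w=lambda x,y:(140+x/3,y/3)
print('cap',onz(W,*w(124,107),135),'filter neck',onz(W,*w(489,230),53),'filt',onz(W,*w(487,230),47))
print('carton',[onz(W,*w(*q),120) for q in [(22,410),(285,392),(300,553),(42,570)]], np.mean([onz(W,*w(*q),120) for q in [(22,410),(285,392),(300,553),(42,570)]],axis=0))
print('cart cartridge',[onz(W,*w(*q),39) for q in [(415,530),(582,510)]])
print('cap tri',tri((W,*w(124,107)),(S,185+343/4,150+220/4)))
print('torch side',onz(S,185+326/4,100+170/4,129),onz(S,185+326/4,100+165/4,134))
E
```

```text
cap [522.6 115.8 135. ] filter neck [617.8  92.9  53. ] filt [618.   93.2  47. ]
carton [array([489.4,  44.9, 120. ]), array([557.8,  49.2, 120. ]), array([561.1,   6.6, 120. ]), array([491.4,   1.8, 120. ])] [524.9  25.6 120. ]
cart cartridge [array([597.4,  -6.1,  39. ]), array([655. ,   1.1,  39. ])]
cap tri [521.5 116.  133.2]
torch side [535.6 -69.5 129. ] [535.6 -68.  134. ]
```

>>> drive_tool --motion '[[[-0.0106, 0.0232, 0], [0, 0, 0]], [[-0.0106, 0.0232, 0], [0, 0, 0]], [[-0.0106, 0.0232, 0], [0, 0, 0]], [[-0.0106, 0.0232, 0], [0, 0, 0]], [[-0.0106, 0.0232, 0], [0, 0, 0]], [[0, 0, -0.014], [0, 0, 0]], [[0, 0, -0.014], [0, 0, 0]], [[0, 0, -0.014], [0, 0, 0]], [[0, 0, -0.014], [0, 0, 0]], [[0, 0, 0], [0, 0, 0]]]' --claw 1 --force 20

```text
time_s: 0.98
ee_pos: [519.9, 115.7, 155.1]
ee_rot: [179.9, 0.3, 0.0]
force: [-0.5, -0.5, -0.4]
gripper_width: 91.2
```

```bash
python3 - <<'E'
from h import *
W=cam('wrist')
crop(env.grab_frame('wrist'),0,0,512,384,1,'pics/w1.png'); im=env.grab_frame('side');crop(im,185,100,385,300,3,'pics/s1.png')
for z in (134,100): print(proj(W,(522,116,z)))
E
```

```text
[261.0798736  224.25633173]
[260.49981757 206.57027085]
```

View pics/w1.png

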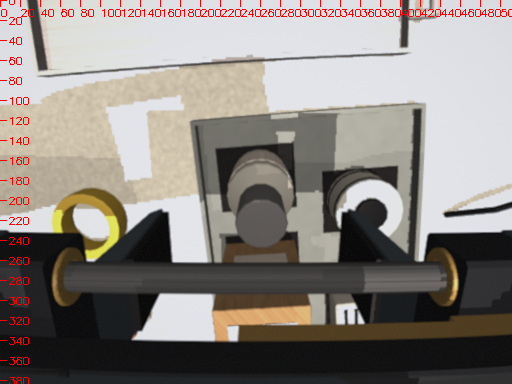

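View pics/s1.png

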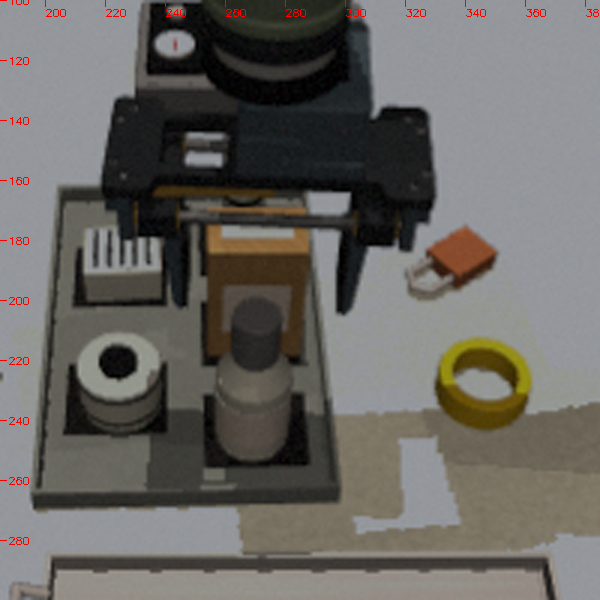

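```bash
python3 - <<'E'
from h import *
S=cam('side');s=env.state();print(s['ee_pos'],s['ee_rot'])
x,y,z=s['ee_pos']
for dx in(-46,46): print(proj(S,(x+dx,y,z)))
print(proj(S,(522,116,134)))
E
```

```text
[521.77958686 115.96597366 157.74898189] [1.79987842e+02 6.22357914e-02 7.20515200e-04]
[295.35055653 197.69868231]
[246.05924553 195.46930849]
[270.12706372 204.81421781]
```

>>> drive_tool --motion '[[[0, 0, -0.012], [0, 0, 0]], [[0, 0, -0.012], [0, 0, 0]], [[0, 0, -0.012], [0, 0, 0]], [[0, 0, -0.012], [0, 0, 0]], [[0, 0, -0.012], [0, 0, 0]], [[0, 0, 0], [0, 0, 0]], [[0, 0, 0], [0, 0, 0]], [[0, 0, 0], [0, 0, 0]], [[0, 0, 0], [0, 0, 0]], [[0, 0, 0], [0, 0, 0]]]'

```text
time_s: 1.92
ee_pos: [522.7, 116.1, 99.0]
ee_rot: [-180.0, -0.1, 0.0]
force: [0.0, -0.1, 0.0]
gripper_width: 91.3
```

>>> drive_tool --motion '[[[0, 0, 0], [0, 0, 0]], [[0, 0, 0], [0, 0, 0]], [[0, 0, 0], [0, 0, 0]], [[0, 0, 0], [0, 0, 0]], [[0, 0, 0], [0, 0, 0]], [[0, 0, 0], [0, 0, 0]], [[0, 0, 0], [0, 0, 0]], [[0, 0, 0], [0, 0, 0]], [[0, 0, 0], [0, 0, 0]], [[0, 0, 0], [0, 0, 0]]]' --claw 0

```text
time_s: 2.75
ee_pos: [522.0, 116.0, 97.9]
ee_rot: [180.0, -0.0, 0.0]
force: [0.2, -0.1, -0.2]
gripper_width: 31.3
```

>>> drive_tool --motion '[[[0, 0, 0.015], [0, 0, 0]], [[0, 0, 0.03], [0, 0, 0]], [[0, 0, 0.025], [0, 0, 0]], [[0.0043, 0.012, 0], [0, 0, 0]], [[0.0072, 0.02, 0], [0, 0, 0]], [[0.0093, 0.026, 0], [0, 0, 0]], [[0.01, 0.028, 0], [0, 0, 0]], [[0.01, 0.028, 0], [0, 0, 0]], [[0.01, 0.028, 0], [0, 0, 0]], [[0.0072, 0.02, 0], [0, 0, 0]]]'

```text
time_s: 3.58
ee_pos: [580.1, 280.8, 166.4]
ee_rot: [-180.0, 0.1, 0.1]
force: [-0.0, 0.5, -1.8]
gripper_width: 31.9
```

>>> drive_tool --motion '[[[0.0043, 0.012, 0], [0, 0, 0]], [[0.0027, 0.007, 0], [0, 0, 0]], [[0, 0, -0.005], [0, 0, 0]], [[0, 0, -0.012], [0, 0, 0]], [[0, 0, -0.014], [0, 0, 0]], [[0, 0, -0.014], [0, 0, 0]], [[0, 0, -0.01], [0, 0, 0]], [[0, 0, 0], [0, 0, 0]], [[0, 0, 0], [0, 0, 0]], [[0, 0, 0], [0, 0, 0]]]'

```text
time_s: 4.42
ee_pos: [587.5, 296.7, 113.8]
ee_rot: [-180.0, -0.1, -0.0]
force: [-0.1, -1.0, -0.7]
gripper_width: 31.4
```

```bash
python3 - <<'E'
from h import *
s=env.state();print(s['ee_pos'],s['gripper_width'])
im=env.grab_frame('side');crop(im,150,130,400,370,3,'pics/s2.png')
im=env.grab_frame('scene');crop(im,220,90,440,240,3,'pics/c2.png')
E
```

```text
[587.49161451 296.71382037 113.77438082] 31.430297060813967
```

View pics/s2.png

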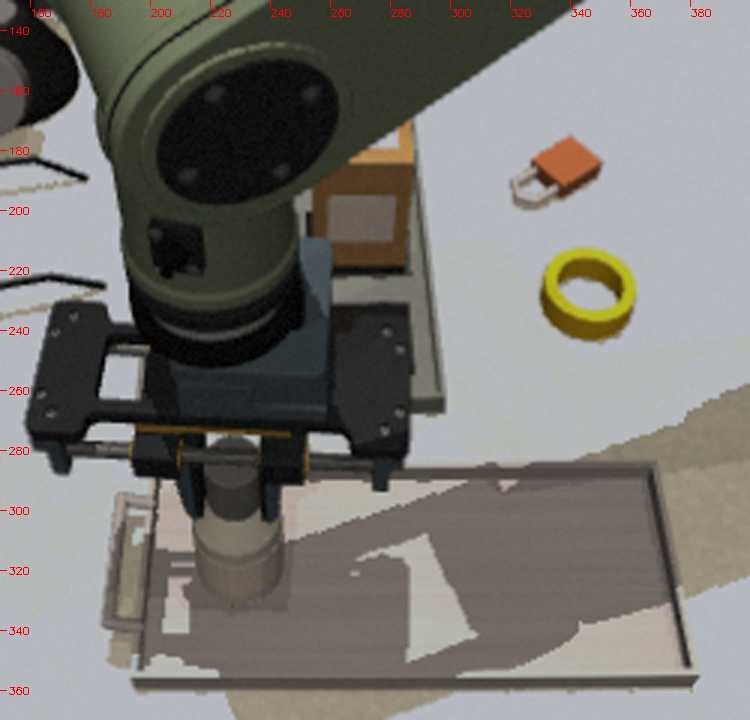

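View pics/c2.png

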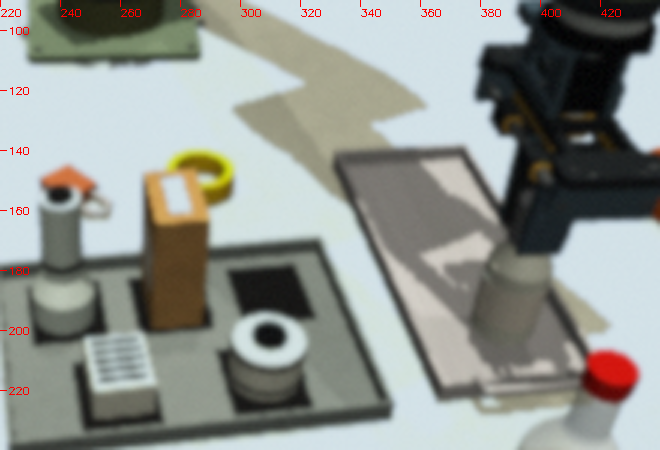

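>>> drive_tool --motion '[[[0, 0, -0.005], [0, 0, 0]], [[0, 0, -0.005], [0, 0, 0]], [[0, 0, -0.003], [0, 0, 0]], [[0, 0, -0.002], [0, 0, 0]], [[0, 0, -0.0007], [0, 0, 0]], [[0, 0, 0], [0, 0, 0]], [[0, 0, 0], [0, 0, 0]], [[0, 0, 0], [0, 0, 0]], [[0, 0, 0], [0, 0, 0]], [[0, 0, 0], [0, 0, 0]]]'

```text
time_s: 5.35
ee_pos: [587.0, 297.0, 97.7]
ee_rot: [-180.0, -0.0, 0.0]
force: [-1.2, -1.0, 5.3]
gripper_width: 31.7
```

>>> drive_tool --motion '[[[0, 0, 0], [0, 0, 0]], [[0, 0, 0], [0, 0, 0]], [[0, 0, 0], [0, 0, 0]], [[0, 0, 0], [0, 0, 0]], [[0, 0, 0], [0, 0, 0]], [[0, 0, 0], [0, 0, 0]], [[0, 0, 0], [0, 0, 0]], [[0, 0, 0.005], [0, 0, 0]], [[0, 0, 0.015], [0, 0, 0]], [[0, 0, 0.02], [0, 0, 0]]]' --claw 0.8

```text
time_s: 6.18
ee_pos: [586.0, 296.5, 136.3]
ee_rot: [179.9, 0.2, 0.0]
force: [-0.0, 0.0, 0.7]
gripper_width: 72.7
```

>>> drive_tool --motion '[[[0, 0, 0.014], [0, 0, 0.1]], [[0, 0, 0.014], [0, 0, 0.1]], [[-0.007, -0.03, 0], [0, 0, 0.117]], [[-0.007, -0.03, 0], [0, 0, 0.117]], [[-0.007, -0.03, 0], [0, 0, 0.117]], [[-0.007, -0.03, 0], [0, 0, 0.117]], [[-0.007, -0.03, 0], [0, 0, 0.117]], [[-0.007, -0.03, 0], [0, 0, 0.117]], [[-0.007, -0.03, 0], [0, 0, 0.117]], [[-0.007, -0.03, 0], [0, 0, 0.117]]]'

```text
time_s: 7.02
ee_pos: [530.6, 55.7, 165.9]
ee_rot: [179.9, -0.0, 65.4]
force: [0.5, -0.7, 0.4]
gripper_width: 72.9
```

>>> drive_tool --motion '[[[-0.003, -0.0156, 0], [0, 0, 0.101]], [[-0.003, -0.0156, 0], [0, 0, 0.101]], [[0, 0, 0], [0, 0, 0.101]], [[0, 0, 0], [0, 0, 0.101]], [[0, 0, 0], [0, 0, 0.101]], [[0, 0, -0.005], [0, 0, 0]], [[0, 0, -0.005], [0, 0, 0]], [[0, 0, -0.005], [0, 0, 0]], [[0, 0, -0.005], [0, 0, 0]], [[0, 0, 0], [0, 0, 0]]]'

```text
time_s: 7.85
ee_pos: [524.1, 25.9, 143.8]
ee_rot: [-179.8, -0.0, 94.0]
force: [-0.0, 0.9, 0.3]
gripper_width: 72.9
```

```bash
python3 - <<'E'
from h import *
W=cam('wrist')
im=env.grab_frame('wrist')
s=env.state();print(s['ee_pos'],s['ee_rot'],s['gripper_width'])
crop(im,0,0,512,384,1,'pics/w3.png')
print([proj(W,X) for X in [(489.4,44.9,119),(557.8,49.2,119),(561,6.6,119),(491.4,1.8,119)]])
im=env.grab_frame('side');crop(im,150,130,400,370,3,'pics/s3.png')
E
```

```text
[524.45682976  25.88920068 144.38665433] [-1.79890083e+02 -1.10834017e-02  9.39907156e+01] 73.07996008683511
[array([290.73791638, 171.96204208]), array([286.96472927, 276.36593306]), array([220.57291516, 276.65266893]), array([217.36417536, 170.29981605])]
```

View pics/w3.png

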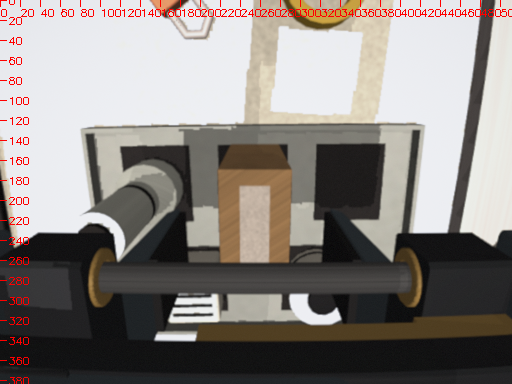

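View pics/s3.png

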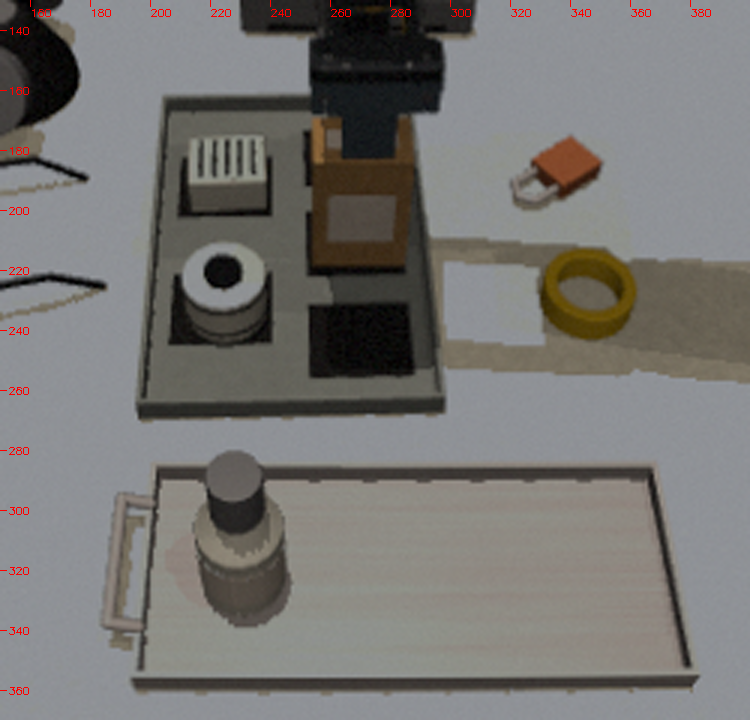

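>>> drive_tool --motion '[[[0, 0, -0.01], [0, 0, 0]], [[0, 0, -0.012], [0, 0, 0]], [[0, 0, -0.012], [0, 0, 0]], [[0, 0, -0.012], [0, 0, 0]], [[0, 0, -0.01], [0, 0, 0]], [[0, 0, -0.006], [0, 0, 0]], [[0, 0, 0], [0, 0, 0]], [[0, 0, 0], [0, 0, 0]], [[0, 0, 0], [0, 0, 0]], [[0, 0, 0], [0, 0, 0]]]'

```text
time_s: 8.78
ee_pos: [525.6, 25.8, 83.9]
ee_rot: [179.9, -0.0, 94.0]
force: [-0.1, 0.6, 0.3]
gripper_width: 72.8
```

>>> drive_tool --motion '[[[0, 0, 0], [0, 0, 0]], [[0, 0, 0], [0, 0, 0]], [[0, 0, 0], [0, 0, 0]], [[0, 0, 0], [0, 0, 0]], [[0, 0, 0], [0, 0, 0]], [[0, 0, 0], [0, 0, 0]], [[0, 0, 0], [0, 0, 0]], [[0, 0, 0], [0, 0, 0]], [[0, 0, 0], [0, 0, 0]], [[0, 0, 0], [0, 0, 0]]]' --claw 0

```text
time_s: 9.62
ee_pos: [525.1, 25.8, 83.4]
ee_rot: [180.0, -0.0, 94.0]
force: [-0.2, -0.6, 0.5]
gripper_width: 43.6
```

>>> drive_tool --motion '[[[0, 0, 0.015], [0, 0, 0]], [[0, 0, 0.03], [0, 0, 0]], [[0, 0, 0.025], [0, 0, 0]], [[-0.002, 0.012, 0], [0, 0, 0]], [[-0.004, 0.024, 0], [0, 0, 0]], [[-0.005, 0.03, 0], [0, 0, 0]], [[-0.0053, 0.033, 0], [0, 0, 0]], [[-0.0053, 0.033, 0], [0, 0, 0]], [[-0.0053, 0.033, 0], [0, 0, 0]], [[-0.005, 0.03, 0], [0, 0, 0]]]'

```text
time_s: 10.45
ee_pos: [491.9, 222.7, 152.3]
ee_rot: [-179.9, 0.0, 94.0]
force: [1.1, 0.5, -2.1]
gripper_width: 44.2
```

>>> drive_tool --motion '[[[-0.004, 0.025, 0], [0, 0, 0]], [[-0.0035, 0.02, 0], [0, 0, 0]], [[-0.0022, 0.014, 0], [0, 0, 0]], [[-0.0014, 0.0117, 0], [0, 0, 0]], [[0, 0, -0.01], [0, 0, 0]], [[0, 0, -0.012], [0, 0, 0]], [[0, 0, -0.013], [0, 0, 0]], [[0, 0, -0.012], [0, 0, 0]], [[0, 0, -0.008], [0, 0, 0]], [[0, 0, 0], [0, 0, 0]]]'

```text
time_s: 11.28
ee_pos: [480.8, 289.8, 95.8]
ee_rot: [-179.8, 0.1, 94.0]
force: [-0.6, 0.2, -1.9]
gripper_width: 44.2
```

```bash
python3 - <<'E'
from h import *
s=env.state();print(s['ee_pos'],s['gripper_width'])
im=env.grab_frame('side');crop(im,150,130,400,370,3,'pics/s4.png')
E
```

```text
[480.82848872 289.75073573  95.83167815] 44.172192438520796
```

View pics/s4.png

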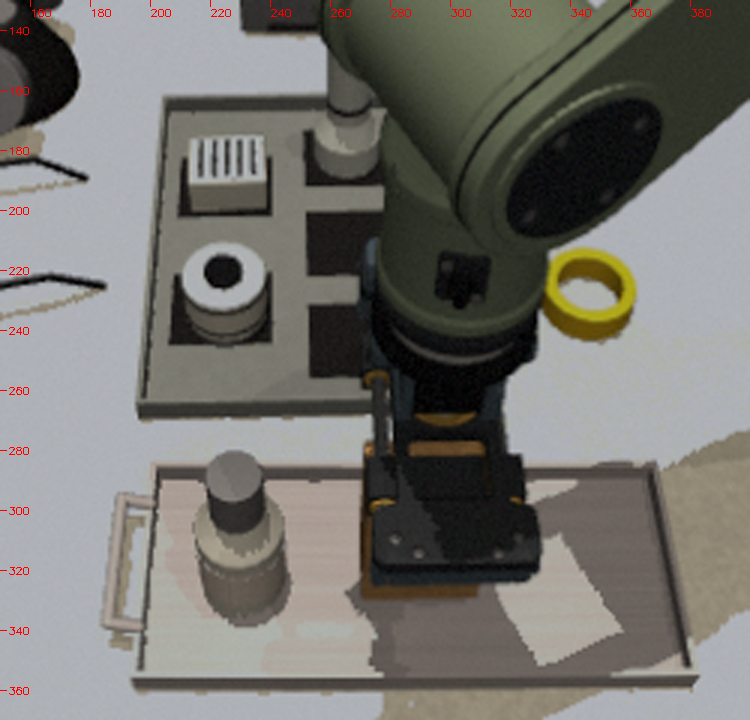

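>>> drive_tool --motion '[[[0, 0, 0], [0, 0, 0]], [[0, 0, -0.004], [0, 0, 0]], [[0, 0, -0.004], [0, 0, 0]], [[0, 0, -0.003], [0, 0, 0]], [[0, 0, -0.002], [0, 0, 0]], [[0, 0, -0.0015], [0, 0, 0]], [[0, 0, -0.001], [0, 0, 0]], [[0, 0, 0], [0, 0, 0]], [[0, 0, 0], [0, 0, 0]], [[0, 0, 0], [0, 0, 0]]]'

```text
time_s: 12.17
ee_pos: [482.0, 291.5, 83.4]
ee_rot: [180.0, -0.0, 94.0]
force: [-1.8, -0.9, 5.8]
gripper_width: 44.0
```

>>> drive_tool --motion '[[[0, 0, 0], [0, 0, 0]], [[0, 0, 0], [0, 0, 0]], [[0, 0, 0], [0, 0, 0]], [[0, 0, 0], [0, 0, 0]], [[0, 0, 0], [0, 0, 0]], [[0, 0, 0], [0, 0, 0]], [[0, 0, 0.005], [0, 0, 0]], [[0, 0, 0.015], [0, 0, 0]], [[0, 0, 0.03], [0, 0, 0]], [[0, 0, 0.03], [0, 0, 0]]]' --claw 0.75

```text
time_s: 13.0
ee_pos: [481.3, 291.1, 163.1]
ee_rot: [-179.9, 0.1, 94.0]
force: [0.7, -0.5, 0.3]
gripper_width: 68.6
```

>>> drive_tool --motion '[[[0.0023, -0.015, 0], [0, 0, 0]], [[0.0045, -0.03, 0], [0, 0, 0]], [[0.0056, -0.037, 0], [0, 0, 0]], [[0.0056, -0.037, 0], [0, 0, 0]], [[0.0056, -0.037, 0], [0, 0, 0]], [[0.0056, -0.037, 0], [0, 0, 0]], [[0.0056, -0.037, 0], [0, 0, 0]], [[0.0056, -0.037, 0], [0, 0, 0]], [[0.0056, -0.037, 0], [0, 0, 0]], [[0.0045, -0.03, 0], [0, 0, 0]]]'

```text
time_s: 13.83
ee_pos: [532.7, -45.1, 163.3]
ee_rot: [179.9, 0.0, 94.0]
force: [0.5, 1.9, -1.0]
gripper_width: 68.6
```

>>> drive_tool --motion '[[[0.002, -0.015, 0], [0, 0, 0]], [[0.0015, -0.0095, 0], [0, 0, 0]], [[0, 0, 0], [0, 0, 0]], [[0, 0, 0], [0, 0, 0]], [[0, 0, 0], [0, 0, 0]], [[0, 0, 0], [0, 0, 0]], [[0, 0, 0], [0, 0, 0]], [[0, 0, 0], [0, 0, 0]], [[0, 0, 0], [0, 0, 0]], [[0, 0, 0], [0, 0, 0]]]'

```text
time_s: 14.67
ee_pos: [536.0, -66.6, 162.8]
ee_rot: [-180.0, -0.0, 94.1]
force: [0.4, -0.4, 0.7]
gripper_width: 68.6
```

```bash
python3 - <<'E'
from h import *
W=cam('wrist')
im=env.grab_frame('wrist')
s=env.state();print(s['ee_pos'],s['ee_rot'],s['gripper_width'])
crop(im,150,100,350,270,4,'pics/w5.png')
print([proj(W,X) for X in [(536,-67,134),(536,-67,129)]])
im=env.grab_frame('side');crop(im,150,130,400,370,3,'pics/s5.png')
im=env.grab_frame('scene');crop(im,100,90,420,240,2,'pics/c5.png')
E
```

```text
[535.99907591 -66.76354559 162.78322131] [-1.79997287e+02 -7.44356580e-03  9.40440768e+01] 68.08374692754748
[array([253.86328043, 222.65556284]), array([253.8930137 , 219.87398913])]
```

View pics/w5.png

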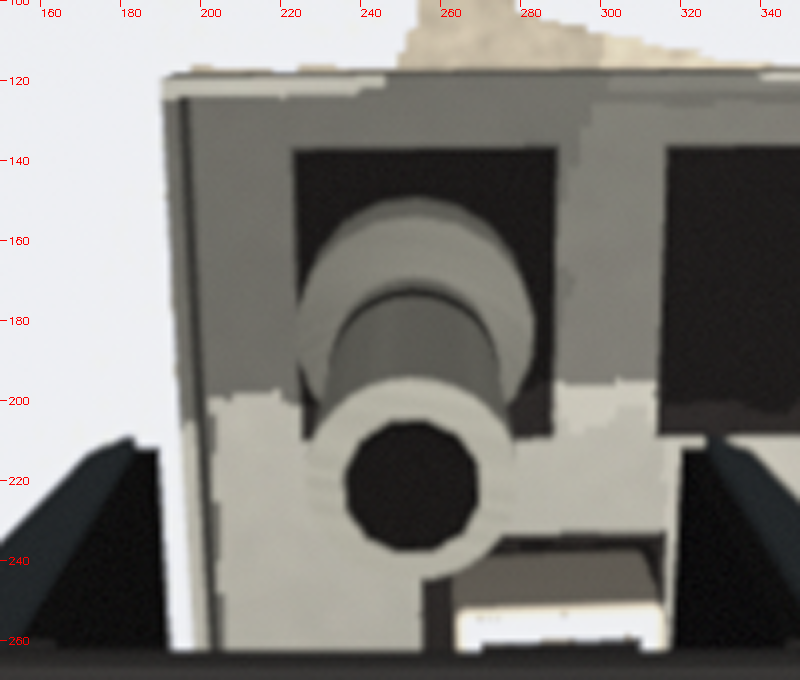

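View pics/s5.png

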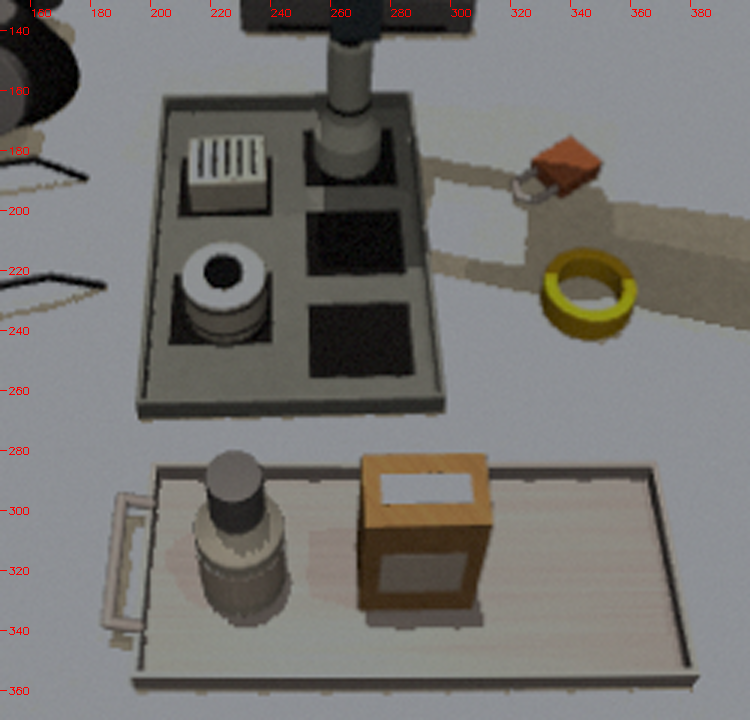

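View pics/c5.png

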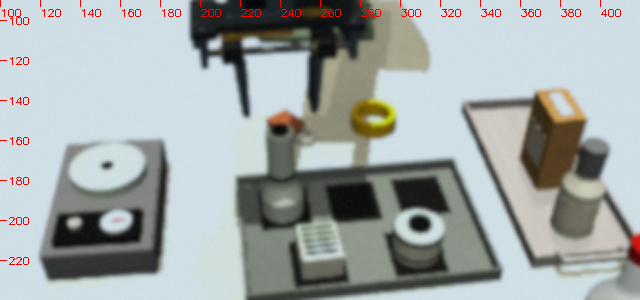

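>>> drive_tool --motion '[[[0, 0, -0.01], [0, 0, 0]], [[0, 0, -0.014], [0, 0, 0]], [[0, 0, -0.014], [0, 0, 0]], [[0, 0, -0.014], [0, 0, 0]], [[0, 0, -0.014], [0, 0, 0]], [[0, 0, -0.01], [0, 0, 0]], [[0, 0, 0], [0, 0, 0]], [[0, 0, 0], [0, 0, 0]], [[0, 0, 0], [0, 0, 0]], [[0, 0, 0], [0, 0, 0]]]'

```text
time_s: 15.65
ee_pos: [536.7, -67.1, 87.6]
ee_rot: [179.9, 0.0, 94.0]
force: [0.0, 0.5, -0.2]
gripper_width: 68.1
```

>>> drive_tool --motion '[[[0, 0, 0], [0, 0, 0]], [[0, 0, 0], [0, 0, 0]], [[0, 0, 0], [0, 0, 0]], [[0, 0, 0], [0, 0, 0]], [[0, 0, 0], [0, 0, 0]], [[0, 0, 0], [0, 0, 0]], [[0, 0, 0], [0, 0, 0]], [[0, 0, 0], [0, 0, 0]], [[0, 0, 0], [0, 0, 0]], [[0, 0, 0], [0, 0, 0]]]' --claw 0

```text
time_s: 16.48
ee_pos: [536.0, -67.0, 86.8]
ee_rot: [180.0, -0.0, 94.0]
force: [0.6, -0.5, 0.1]
gripper_width: 33.6
```

>>> drive_tool --motion '[[[0, 0, 0.015], [0, 0, 0]], [[0, 0, 0.03], [0, 0, 0]], [[0, 0, 0.025], [0, 0, 0]], [[-0.0054, 0.012, 0], [0, 0, 0]], [[-0.0108, 0.024, 0], [0, 0, 0]], [[-0.0144, 0.032, 0], [0, 0, 0]], [[-0.0153, 0.034, 0], [0, 0, 0]], [[-0.0153, 0.034, 0], [0, 0, 0]], [[-0.0153, 0.034, 0], [0, 0, 0]], [[-0.0153, 0.034, 0], [0, 0, 0]]]'

```text
time_s: 17.32
ee_pos: [442.1, 138.5, 155.8]
ee_rot: [-179.9, -0.0, 94.0]
force: [0.1, 0.9, -1.5]
gripper_width: 34.0
```

>>> drive_tool --motion '[[[-0.0153, 0.034, 0], [0, 0, 0]], [[-0.0153, 0.034, 0], [0, 0, 0]], [[-0.0144, 0.032, 0], [0, 0, 0]], [[-0.0108, 0.024, 0], [0, 0, 0]], [[-0.007, 0.0155, 0], [0, 0, 0]], [[-0.0044, 0.009, 0], [0, 0, 0]], [[0, 0, -0.012], [0, 0, 0]], [[0, 0, -0.015], [0, 0, 0]], [[0, 0, -0.015], [0, 0, 0]], [[0, 0, -0.01], [0, 0, 0]]]'

```text
time_s: 18.15
ee_pos: [375.8, 284.5, 102.9]
ee_rot: [-179.8, 0.1, 94.0]
force: [-0.2, 0.1, -0.9]
gripper_width: 33.9
```

```bash
python3 - <<'E'
from h import *
im=env.grab_frame('side');crop(im,150,130,400,370,3,'pics/s6.png')
s=env.state();print(s['ee_pos'],s['gripper_width'])
E
```

```text
[374.95556373 283.78556816 101.47434903] 33.79148904630874
```

View pics/s6.png

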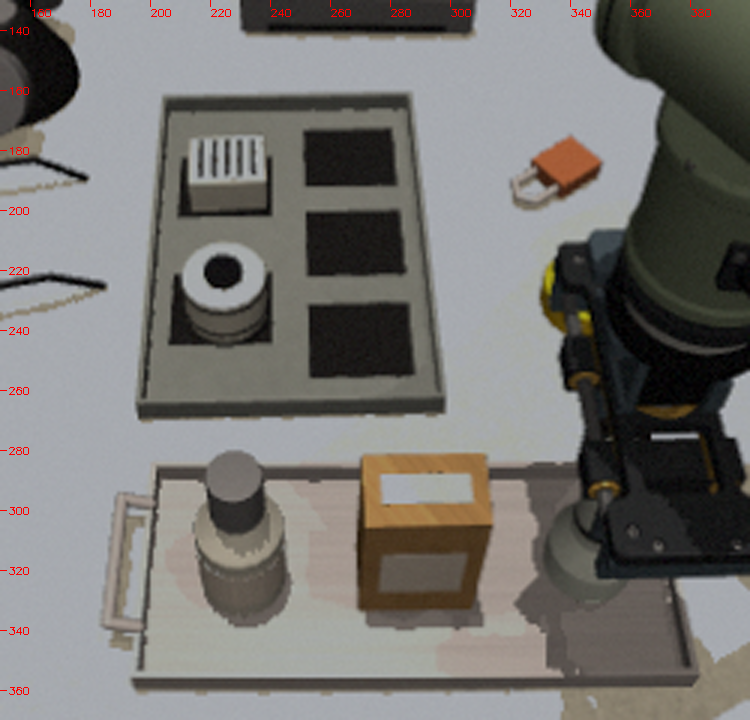

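>>> drive_tool --motion '[[[0, 0, 0], [0, 0, 0]], [[0, 0, -0.005], [0, 0, 0]], [[0, 0, -0.005], [0, 0, 0]], [[0, 0, -0.004], [0, 0, 0]], [[0, 0, -0.002], [0, 0, 0]], [[0, 0, -0.0015], [0, 0, 0]], [[0, 0, -0.001], [0, 0, 0]], [[0, 0, 0], [0, 0, 0]], [[0, 0, 0], [0, 0, 0]], [[0, 0, 0], [0, 0, 0]]]'

```text
time_s: 19.03
ee_pos: [377.2, 285.5, 86.8]
ee_rot: [180.0, -0.0, 94.0]
force: [-0.5, -2.2, 4.6]
gripper_width: 33.8
```

>>> drive_tool --motion '[[[0, 0, 0], [0, 0, 0]], [[0, 0, 0], [0, 0, 0]], [[0, 0, 0], [0, 0, 0]], [[0, 0, 0], [0, 0, 0]], [[0, 0, 0], [0, 0, 0]], [[0, 0, 0], [0, 0, 0]], [[0, 0, 0.005], [0, 0, 0]], [[0, 0, 0.015], [0, 0, 0]], [[0, 0, 0.03], [0, 0, 0]], [[0, 0, 0.03], [0, 0, 0]]]' --claw 0.75

```text
time_s: 19.87
ee_pos: [376.3, 285.0, 166.8]
ee_rot: [-179.9, 0.1, 94.0]
force: [0.2, -0.2, 0.5]
gripper_width: 68.3
```

>>> drive_tool --motion '[[[0.01, -0.008, 0], [0, 0, 0]], [[0.02, -0.016, 0], [0, 0, 0]], [[0.028, -0.0224, 0], [0, 0, 0]], [[0.028, -0.0224, 0], [0, 0, 0]], [[0.028, -0.0224, 0], [0, 0, 0]], [[0.028, -0.0224, 0], [0, 0, 0]], [[0.028, -0.0224, 0], [0, 0, 0]], [[0.028, -0.0224, 0], [0, 0, 0]], [[0.02, -0.016, 0], [0, 0, 0]], [[0.01, -0.008, 0], [0, 0, 0]]]' --claw 1

```text
time_s: 20.7
ee_pos: [607.4, 100.8, 166.3]
ee_rot: [179.9, 0.0, 93.9]
force: [0.4, -0.1, -0.4]
gripper_width: 90.9
```

>>> drive_tool --motion '[[[0.008, -0.006, 0], [0, 0, 0]], [[0.0045, -0.0038, 0], [0, 0, 0]], [[0, 0, -0.012], [0, 0, 0]], [[0, 0, -0.015], [0, 0, 0]], [[0, 0, -0.015], [0, 0, 0]], [[0, 0, -0.013], [0, 0, 0]], [[0, 0, -0.01], [0, 0, 0]], [[0, 0, 0], [0, 0, 0]], [[0, 0, 0], [0, 0, 0]], [[0, 0, 0], [0, 0, 0]]]'

```text
time_s: 21.53
ee_pos: [617.9, 93.8, 102.2]
ee_rot: [179.9, -0.0, 94.1]
force: [0.8, 0.1, -0.3]
gripper_width: 91.3
```

```bash
python3 - <<'E'
from h import *
W=cam('wrist')
im=env.grab_frame('wrist')
s=env.state();print(s['ee_pos'],s['ee_rot'],s['gripper_width'])
crop(im,120,80,400,270,2,'pics/w7.png')
print([proj(W,X) for X in [(617.5,93.3,52),(617.5,93.3,46)]])
im=env.grab_frame('side');crop(im,150,130,400,370,3,'pics/s7.png')
im=env.grab_frame('scene');crop(im,100,90,420,240,2,'pics/c7.png')
E
```

```text
[618.03109853  93.67848069 102.40395029] [ 1.79892247e+02 -1.55335320e-02  9.40453516e+01] 91.13183854920307
[array([253.79238913, 210.95827516]), array([253.82523756, 208.18799786])]
```

View pics/w7.png

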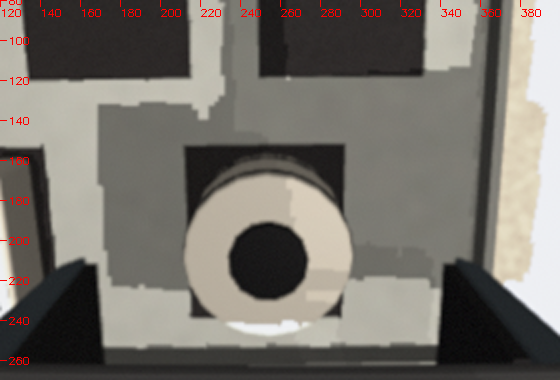

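View pics/s7.png

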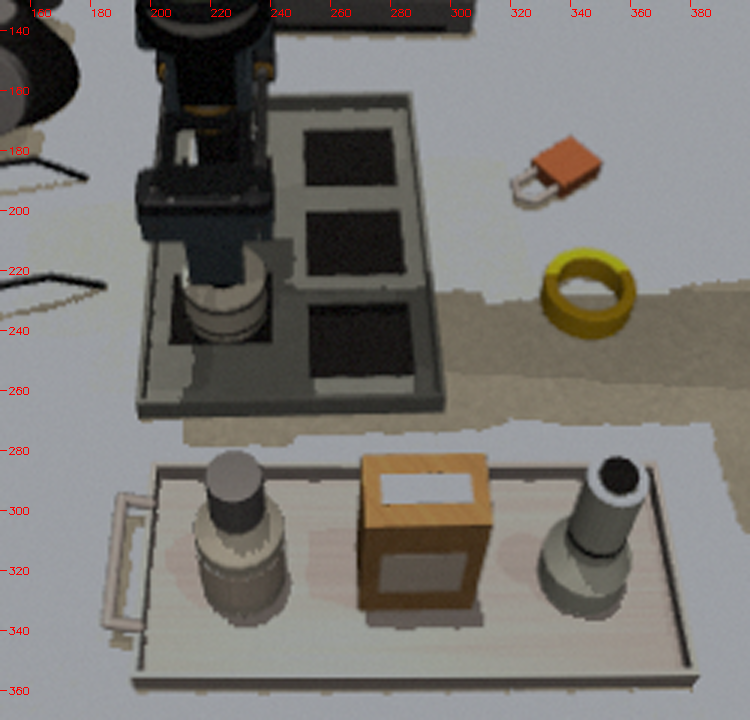

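View pics/c7.png

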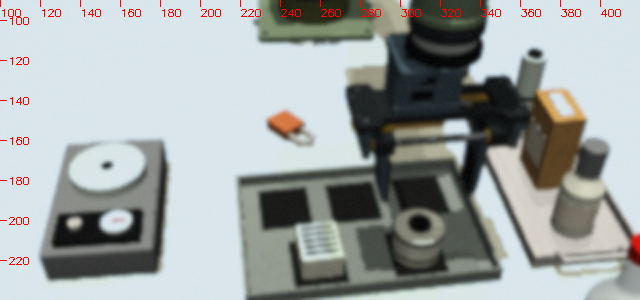

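>>> drive_tool --motion '[[[0, 0, -0.01], [0, 0, 0]], [[0, 0, -0.015], [0, 0, 0]], [[0, 0, -0.015], [0, 0, 0]], [[0, 0, -0.015], [0, 0, 0]], [[0, 0, -0.015], [0, 0, 0]], [[0, 0, -0.01], [0, 0, 0]], [[0, 0, -0.006], [0, 0, 0]], [[0, 0, -0.003], [0, 0, 0]], [[0, 0, 0], [0, 0, 0]], [[0, 0, 0], [0, 0, 0]]]'

```text
time_s: 22.52
ee_pos: [618.0, 93.4, 12.7]
ee_rot: [179.9, -0.0, 94.0]
force: [-0.2, 0.8, 0.1]
gripper_width: 91.3
```

>>> drive_tool --motion '[[[0, 0, 0], [0, 0, 0]], [[0, 0, 0], [0, 0, 0]], [[0, 0, 0], [0, 0, 0]], [[0, 0, 0], [0, 0, 0]], [[0, 0, 0], [0, 0, 0]], [[0, 0, 0], [0, 0, 0]], [[0, 0, 0], [0, 0, 0]], [[0, 0, 0], [0, 0, 0]], [[0, 0, 0], [0, 0, 0]], [[0, 0, 0], [0, 0, 0]]]' --claw 0

```text
time_s: 23.35
ee_pos: [617.6, 93.3, 12.5]
ee_rot: [180.0, -0.0, 94.0]
force: [-0.5, 0.2, 2.4]
gripper_width: 59.5
```

>>> drive_tool --motion '[[[0, 0, 0.02], [0, 0, 0]], [[0, 0, 0.035], [0, 0, 0]], [[0, 0, 0.04], [0, 0, 0]], [[0, 0, 0.025], [0, 0, 0]], [[-0.0022, -0.012, 0], [0, 0, 0]], [[-0.0022, -0.026, 0], [0, 0, 0]], [[-0.0022, -0.035, 0], [0, 0, 0]], [[-0.0022, -0.037, 0], [0, 0, 0]], [[-0.0022, -0.037, 0], [0, 0, 0]], [[-0.0022, -0.037, 0], [0, 0, 0]]]'

```text
time_s: 24.18
ee_pos: [602.9, -92.4, 130.7]
ee_rot: [-179.9, -0.0, 94.0]
force: [0.2, 0.3, -1.8]
gripper_width: 59.8
```

>>> drive_tool --motion '[[[-0.0022, -0.037, 0], [0, 0, 0]], [[-0.0022, -0.037, 0], [0, 0, 0]], [[-0.0022, -0.037, 0], [0, 0, 0]], [[-0.0022, -0.037, 0], [0, 0, 0]], [[-0.0022, -0.03, 0], [0, 0, 0]], [[-0.0022, -0.018, 0], [0, 0, 0]], [[0, 0, 0], [0, 0, 0]], [[0, 0, 0], [0, 0, 0]], [[0, 0, 0], [0, 0, 0]], [[0, 0, 0], [0, 0, 0]]]'

```text
time_s: 25.02
ee_pos: [590.9, -285.4, 131.6]
ee_rot: [-179.9, -0.1, 94.1]
force: [1.3, -1.4, -1.3]
gripper_width: 59.5
```

```bash
python3 - <<'E'
from h import *
s=env.state();print(s['ee_pos'],s['ee_rot'],s['gripper_width'])
W=cam('wrist')
im=env.grab_frame('wrist')
crop(im,0,0,512,384,1,'pics/w8.png'); cv2.imwrite('pics/w8raw.png',im[:,:,::-1])
import pickle; pickle.dump(W,open('w8.pkl','wb'))
im=env.grab_frame('side');crop(im,150,60,400,200,3,'pics/s8.png')
E
```

```text
[ 590.88105963 -285.41595145  131.63197294] [-1.79937206e+02 -6.87154336e-02  9.40848759e+01] 59.46485420939129
```

View pics/w8.png

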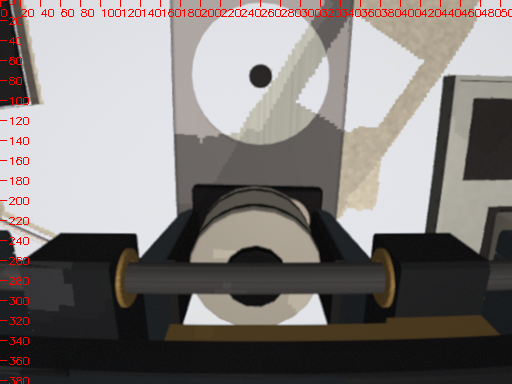

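View pics/s8.png

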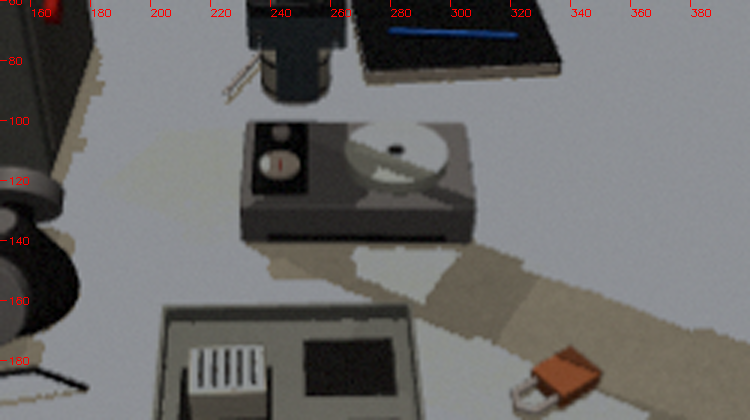

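```bash
python3 - <<'E'
from h import *
import pickle
W=pickle.load(open('w8.pkl','rb'));S=cam('side');C=cam('scene')
im=cv2.imread('pics/w8raw.png',0)
sub=im[50:105,230:295]; m=(sub<70).astype(np.uint8)
n,l,st,ce=cv2.connectedComponentsWithStats(m); i=1+np.argmax(st[1:,4]); u=ce[i]+[230,50]; print(u,st[i])
print('wrist dot',onz(W,*u,58)); print('diam', [onz(W,192,u[1],58),onz(W,329,u[1],58)])
print('side dot',onz(S,150+396/3,60+150/3,58)); print('scene',onz(C,110+87/2,130+85/2,58))
print('tri',tri((W,*u),(S,150+396/3,60+150/3)))
E
```

```text
[260.13774105  75.66391185] [ 20  15  21  22 363]
wrist dot [ 500.43568528 -287.92899811   58.        ]
diam [array([ 503.58099783, -334.72815261,   58.        ]), array([ 496.80917002, -240.60814882,   58.        ])]
side dot [ 499.33024622 -288.64736766   58.        ]
scene [ 502.94722993 -287.0650852    58.        ]
tri [ 499.9069753  -287.94171351   58.47868778]
```

>>> drive_tool --motion '[[[-0.01, -0.0013, 0], [0, 0, 0]], [[-0.02, 0, 0], [0, 0, 0]], [[-0.025, 0, 0], [0, 0, 0]], [[-0.021, 0, 0], [0, 0, 0]], [[-0.015, 0, 0], [0, 0, 0]], [[0, 0, -0.01], [0, 0, 0]], [[0, 0, -0.015], [0, 0, 0]], [[0, 0, -0.015], [0, 0, 0]], [[0, 0, -0.012], [0, 0, 0]], [[0, 0, -0.006], [0, 0, 0]]]'

```text
time_s: 25.95
ee_pos: [499.5, -287.1, 72.4]
ee_rot: [-179.9, -0.1, 94.1]
force: [-0.1, 0.4, -0.7]
gripper_width: 59.5
```

>>> drive_tool --motion '[[[0, 0, 0], [0, 0, 0]], [[0, 0, 0], [0, 0, 0]], [[0, 0, -0.003], [0, 0, 0]], [[0, 0, -0.002], [0, 0, 0]], [[0, 0, -0.002], [0, 0, 0]], [[0, 0, -0.001], [0, 0, 0]], [[0, 0, 0], [0, 0, 0]], [[0, 0, 0], [0, 0, 0]], [[0, 0, 0], [0, 0, 0]], [[0, 0, 0], [0, 0, 0]]]'

```text
time_s: 26.78
ee_pos: [500.2, -288.1, 66.5]
ee_rot: [180.0, 0.0, 94.0]
force: [-0.0, -0.1, 0.2]
gripper_width: 59.6
```

```bash
python3 - <<'E'
from h import *
s=env.state();print(s['ee_pos'],s['force'],s['gripper_width'])
im=env.grab_frame('side');crop(im,150,60,400,200,3,'pics/s9.png')
im=env.grab_frame('scene');crop(im,100,90,260,240,4,'pics/c9.png')
E
```

```text
[ 500.23488046 -288.11138502   66.5095596 ] [-0.00894044 -0.11265398  0.1784376 ] 59.64923429781251
```

View pics/s9.png

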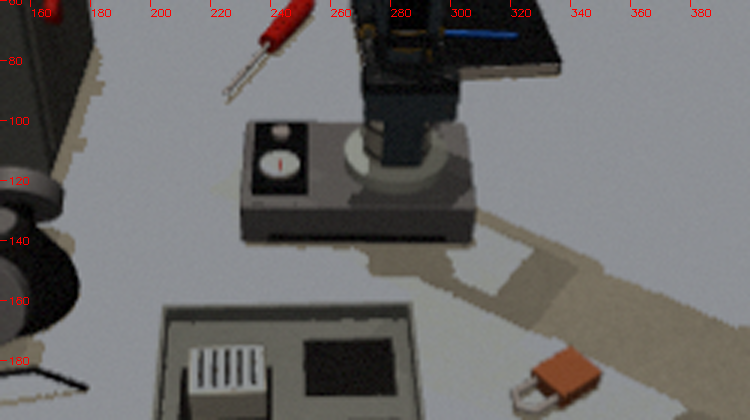

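View pics/c9.png

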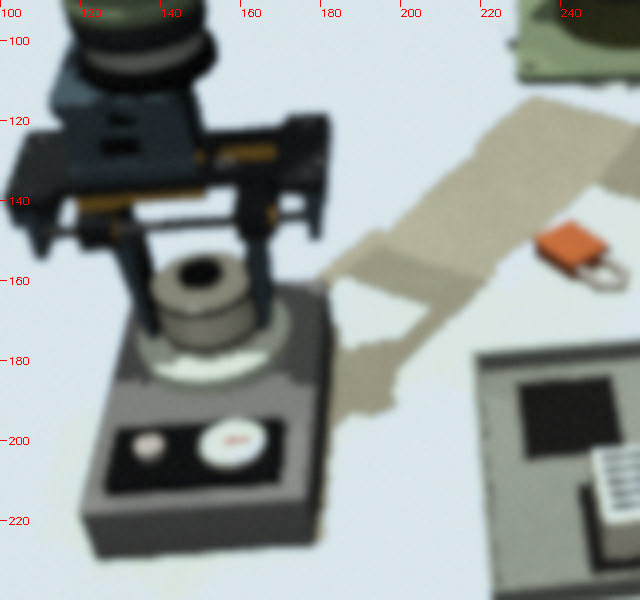

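>>> drive_tool --motion '[[[0, 0, -0.0005], [0, 0, 0]], [[0, 0, -0.0005], [0, 0, 0]], [[0, 0, -0.0004], [0, 0, 0]], [[0, 0, 0], [0, 0, 0]], [[0, 0, 0], [0, 0, 0]], [[0, 0, 0], [0, 0, 0]], [[0, 0, 0], [0, 0, 0]], [[0, 0, 0], [0, 0, 0]], [[0, 0, 0], [0, 0, 0]], [[0, 0, 0], [0, 0, 0]]]'

```text
time_s: 27.72
ee_pos: [500.2, -288.1, 66.5]
ee_rot: [180.0, 0.0, 94.0]
force: [-2.6, 1.5, 11.1]
gripper_width: 59.4
```

>>> drive_tool --motion '[[[0, 0, 0.0008], [0, 0, 0]], [[0, 0, 0], [0, 0, 0]], [[0, 0, 0], [0, 0, 0]], [[0, 0, 0], [0, 0, 0]], [[0, 0, 0], [0, 0, 0]], [[0, 0, 0], [0, 0, 0]], [[0, 0, 0], [0, 0, 0]], [[0, 0, 0.01], [0, 0, 0]], [[0, 0, 0.02], [0, 0, 0]], [[0, 0, 0.03], [0, 0, 0]]]' --claw 1

```text
time_s: 28.55
ee_pos: [498.6, -287.1, 124.6]
ee_rot: [-179.7, -0.2, 94.0]
force: [-0.1, -0.1, -1.1]
gripper_width: 91.4
```

>>> drive_tool --motion '[[[0, 0.01, 0.03], [0, 0, 0]], [[0, 0.02, 0.02], [0, 0, 0]], [[-0.006, 0.03, 0], [0, 0, 0]], [[-0.006, 0.03, 0], [0, 0, 0]], [[-0.006, 0.03, 0], [0, 0, 0]], [[-0.006, 0.03, 0], [0, 0, 0]], [[-0.006, 0.03, 0], [0, 0, 0]], [[-0.006, 0.03, 0], [0, 0, 0]], [[-0.006, 0.03, 0], [0, 0, 0]], [[-0.006, 0.03, 0], [0, 0, 0]]]'

```text
time_s: 29.38
ee_pos: [451.7, -16.7, 176.6]
ee_rot: [179.9, 0.0, 94.0]
force: [0.5, 0.8, 0.3]
gripper_width: 91.2
```

```bash
python3 - <<'E'
from h import *
s=env.state();print(s['ee_pos'],s['force'],s['gripper_width'])
im=env.grab_frame('side');crop(im,150,60,400,370,2,'pics/s10.png');crop(im,230,90,330,150,6,'pics/s10b.png')
im=env.grab_frame('scene');crop(im,100,90,260,240,4,'pics/c10.png')
E
```

```text
[451.71903962 -16.68415285 176.56874851] [0.47289871 0.75895901 0.25079991] 91.19579828458355
```

View pics/s10.png

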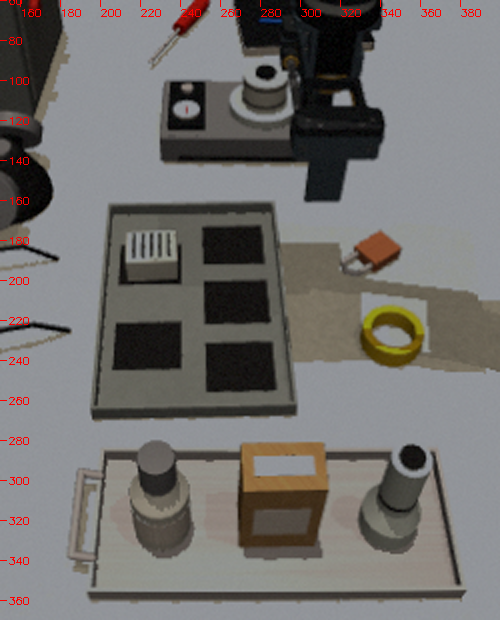

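View pics/s10b.png

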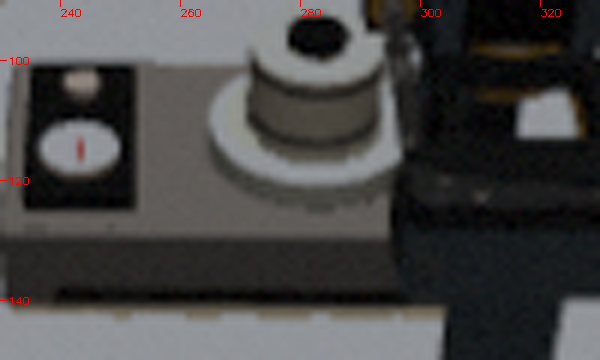

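View pics/c10.png

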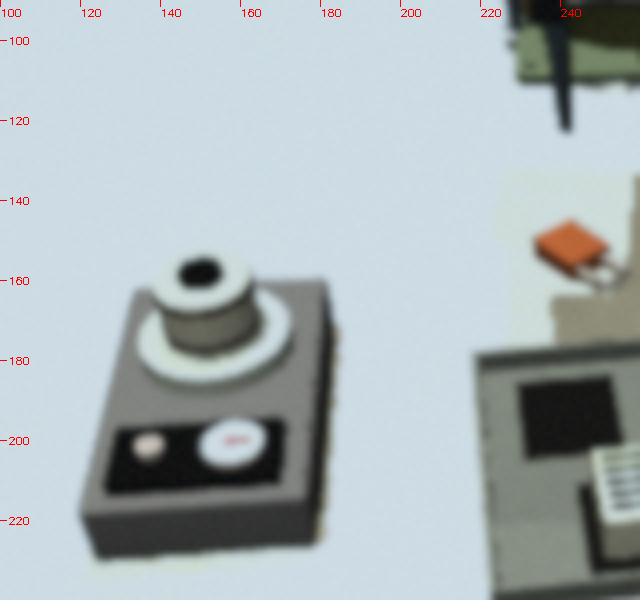

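```bash
python3 - <<'E'
from h import *
S=cam('side');C=cam('scene')
a=(230+318/6,90+38/6);b=(150,90+273/4)
print(onz(S,*a,106),onz(C,*b,106),tri((S,*a),(C,*b)),'dot scene',onz(C,110+87/2,130+85/2,58),'dot side',onz(S,282,110,58))
# torch parked: side top
t=(150+412/2,60+458/2); print('torch top',onz(S,*t,134))
E
```

```text
[ 499.25088581 -283.18227101  106.        ] [ 506.98200305 -285.82361268  106.        ] [ 499.43461117 -288.51841017  101.35665294] dot scene [ 502.94722993 -287.0650852    58.        ] dot side [ 499.33024622 -288.64736766   58.        ]
torch top [377.03474877 286.81529579 134.        ]
```

>>> drive_tool --motion '[[[-0.0037, 0.015, 0], [0, 0, 0]], [[-0.0075, 0.03, 0], [0, 0, 0]], [[-0.0087, 0.035, 0], [0, 0, 0]], [[-0.0087, 0.035, 0], [0, 0, 0]], [[-0.0087, 0.035, 0], [0, 0, 0]], [[-0.0087, 0.035, 0], [0, 0, 0]], [[-0.0087, 0.035, 0], [0, 0, 0]], [[-0.0087, 0.035, 0], [0, 0, 0]], [[-0.0075, 0.03, 0], [0, 0, 0]], [[-0.0042, 0.0185, 0], [0, 0, 0]]]' --claw 0.8

```text
time_s: 30.32
ee_pos: [377.0, 287.8, 176.4]
ee_rot: [179.9, -0.1, 94.1]
force: [-0.1, -1.0, -0.2]
gripper_width: 73.3
```

>>> drive_tool --motion '[[[0, 0, 0], [0, 0, 0]], [[0, 0, 0], [0, 0, 0]], [[0, 0, 0], [0, 0, 0]], [[0, 0, -0.005], [0, 0, 0]], [[0, 0, -0.006], [0, 0, 0]], [[0, 0, -0.005], [0, 0, 0]], [[0, 0, 0], [0, 0, 0]], [[0, 0, 0], [0, 0, 0]], [[0, 0, 0], [0, 0, 0]], [[0, 0, 0], [0, 0, 0]]]'

```text
time_s: 31.15
ee_pos: [377.2, 285.5, 159.8]
ee_rot: [180.0, -0.0, 94.0]
force: [-0.1, 0.3, -0.3]
gripper_width: 72.8
```

```bash
python3 - <<'E'
from h import *
W=cam('wrist')
im=env.grab_frame('wrist')
s=env.state();print(s['ee_pos'],s['ee_rot'],s['gripper_width'])
crop(im,150,100,350,270,4,'pics/w11.png')
print([proj(W,(*s['ee_pos'][:2],z)) for z in [134,129]])
im=env.grab_frame('side');crop(im,200,60,330,150,6,'pics/s11.png')
E
```

```text
[377.1664438  285.56157646 159.84924899] [ 1.79979544e+02 -1.80626286e-02  9.40187923e+01] 72.89293579324888
[array([254.48551557, 224.36548077]), array([254.50041615, 221.5066925 ])]
```

View pics/w11.png

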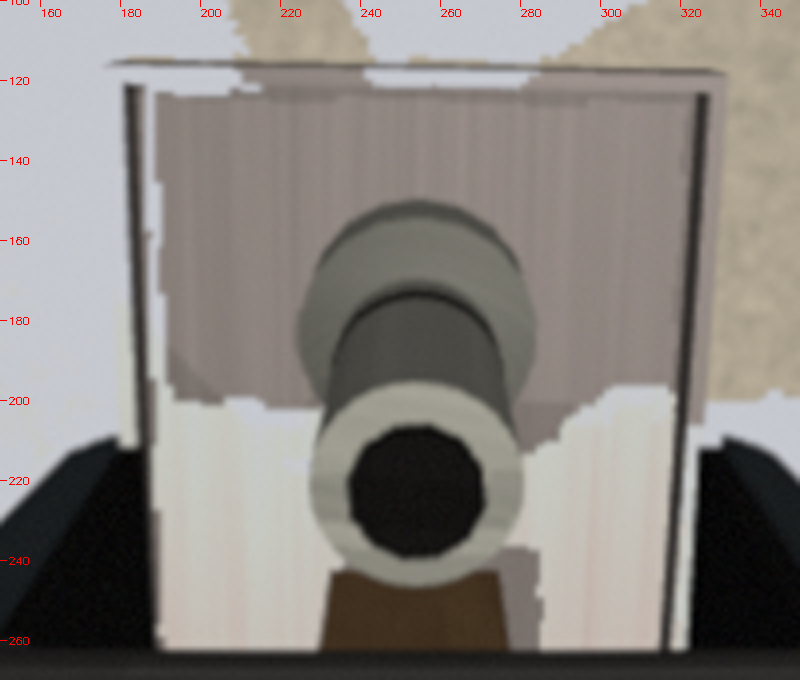

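View pics/s11.png

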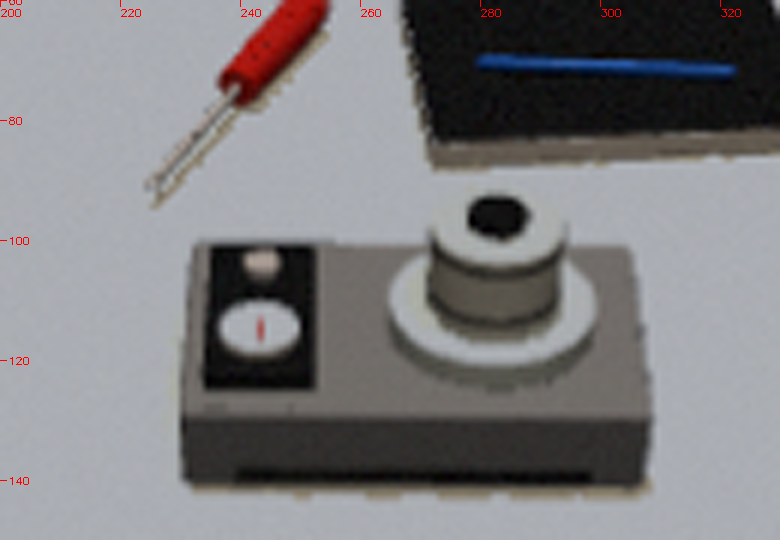

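>>> drive_tool --motion '[[[0, 0, -0.01], [0, 0, 0]], [[0, 0, -0.014], [0, 0, 0]], [[0, 0, -0.014], [0, 0, 0]], [[0, 0, -0.014], [0, 0, 0]], [[0, 0, -0.012], [0, 0, 0]], [[0, 0, -0.009], [0, 0, 0]], [[0, 0, 0], [0, 0, 0]], [[0, 0, 0], [0, 0, 0]], [[0, 0, 0], [0, 0, 0]], [[0, 0, 0], [0, 0, 0]]]'

```text
time_s: 32.08
ee_pos: [377.6, 285.9, 87.5]
ee_rot: [179.9, -0.1, 94.0]
force: [1.2, -0.1, -0.1]
gripper_width: 73.1
```

>>> drive_tool --motion '[[[0, 0, 0], [0, 0, 0]], [[0, 0, 0], [0, 0, 0]], [[0, 0, 0], [0, 0, 0]], [[0, 0, 0], [0, 0, 0]], [[0, 0, 0], [0, 0, 0]], [[0, 0, 0], [0, 0, 0]], [[0, 0, 0], [0, 0, 0]], [[0, 0, 0], [0, 0, 0]], [[0, 0, 0], [0, 0, 0]], [[0, 0, 0], [0, 0, 0]]]' --claw 0

```text
time_s: 32.92
ee_pos: [377.0, 285.5, 86.7]
ee_rot: [-180.0, 0.0, 94.0]
force: [0.3, -0.2, 0.2]
gripper_width: 34.1
```

>>> drive_tool --motion '[[[0, 0, 0.015], [0, 0, 0]], [[0, 0, 0.03], [0, 0, 0]], [[0, 0, 0.025], [0, 0, 0]], [[0.0054, -0.012, 0], [0, 0, 0]], [[0.0108, -0.024, 0], [0, 0, 0]], [[0.0144, -0.032, 0], [0, 0, 0]], [[0.0153, -0.034, 0], [0, 0, 0]], [[0.0153, -0.034, 0], [0, 0, 0]], [[0.0153, -0.034, 0], [0, 0, 0]], [[0.0153, -0.034, 0], [0, 0, 0]]]'

```text
time_s: 33.75
ee_pos: [468.9, 79.8, 156.4]
ee_rot: [-180.0, -0.0, 94.0]
force: [0.1, -0.6, -1.1]
gripper_width: 33.6
```

>>> drive_tool --motion '[[[0.0153, -0.034, 0], [0, 0, 0]], [[0.0153, -0.034, 0], [0, 0, 0]], [[0.0144, -0.032, 0], [0, 0, 0]], [[0.0108, -0.024, 0], [0, 0, 0]], [[0.007, -0.0155, 0], [0, 0, 0]], [[0.0044, -0.009, 0], [0, 0, 0]], [[0, 0, -0.012], [0, 0, 0]], [[0, 0, -0.015], [0, 0, 0]], [[0, 0, -0.015], [0, 0, 0]], [[0, 0, -0.01], [0, 0, 0]]]'

```text
time_s: 34.58
ee_pos: [534.9, -66.4, 103.1]
ee_rot: [-179.9, -0.1, 94.0]
force: [-0.9, -0.1, -1.2]
gripper_width: 33.8
```

>>> drive_tool --motion '[[[0, 0, 0], [0, 0, 0]], [[0, 0, -0.005], [0, 0, 0]], [[0, 0, -0.005], [0, 0, 0]], [[0, 0, -0.004], [0, 0, 0]], [[0, 0, -0.002], [0, 0, 0]], [[0, 0, -0.0015], [0, 0, 0]], [[0, 0, -0.0007], [0, 0, 0]], [[0, 0, 0], [0, 0, 0]], [[0, 0, 0], [0, 0, 0]], [[0, 0, 0], [0, 0, 0]]]'

```text
time_s: 35.42
ee_pos: [536.2, -67.0, 86.7]
ee_rot: [180.0, 0.0, 94.0]
force: [-0.3, -0.1, -0.9]
gripper_width: 33.7
```

>>> drive_tool --motion '[[[0, 0, -0.0004], [0, 0, 0]], [[0, 0, -0.0004], [0, 0, 0]], [[0, 0, 0], [0, 0, 0]], [[0, 0, 0], [0, 0, 0]], [[0, 0, 0], [0, 0, 0]], [[0, 0, 0], [0, 0, 0]], [[0, 0, 0], [0, 0, 0]], [[0, 0, 0], [0, 0, 0]], [[0, 0, 0], [0, 0, 0]], [[0, 0, 0], [0, 0, 0]]]'

```text
time_s: 36.25
ee_pos: [536.4, -67.1, 86.6]
ee_rot: [179.9, 0.0, 94.0]
force: [-1.7, 0.2, 4.9]
gripper_width: 33.6
```

>>> drive_tool --motion '[[[0, 0, 0], [0, 0, 0]], [[0, 0, 0], [0, 0, 0]], [[0, 0, 0], [0, 0, 0]], [[0, 0, 0], [0, 0, 0]], [[0, 0, 0], [0, 0, 0]], [[0, 0, 0], [0, 0, 0]], [[0, 0, 0.005], [0, 0, 0]], [[0, 0, 0.015], [0, 0, 0]], [[0, 0, 0.028], [0, 0, 0]], [[0, 0, 0.028], [0, 0, 0]]]' --claw 0.75

```text
time_s: 37.08
ee_pos: [535.3, -66.9, 162.1]
ee_rot: [-179.9, -0.0, 94.0]
force: [-0.6, -0.0, 0.6]
gripper_width: 68.1
```

>>> drive_tool --motion '[[[-0.0023, 0.015, 0], [0, 0, 0]], [[-0.0045, 0.03, 0], [0, 0, 0]], [[-0.0056, 0.037, 0], [0, 0, 0]], [[-0.0056, 0.037, 0], [0, 0, 0]], [[-0.0056, 0.037, 0], [0, 0, 0]], [[-0.0056, 0.037, 0], [0, 0, 0]], [[-0.0056, 0.037, 0], [0, 0, 0]], [[-0.0056, 0.037, 0], [0, 0, 0]], [[-0.0056, 0.037, 0], [0, 0, 0]], [[-0.0045, 0.03, 0], [0, 0, 0]]]' --claw 0.8

```text
time_s: 37.92
ee_pos: [484.9, 269.6, 162.2]
ee_rot: [180.0, -0.1, 94.1]
force: [0.9, -0.7, 0.2]
gripper_width: 72.8
```

>>> drive_tool --motion '[[[-0.002, 0.015, 0], [0, 0, 0]], [[-0.0015, 0.0095, 0], [0, 0, 0]], [[0, 0, 0], [0, 0, 0]], [[0, 0, 0], [0, 0, 0]], [[0, 0, 0], [0, 0, 0]], [[0, 0, -0.005], [0, 0, 0]], [[0, 0, -0.005], [0, 0, 0]], [[0, 0, 0], [0, 0, 0]], [[0, 0, 0], [0, 0, 0]], [[0, 0, 0], [0, 0, 0]]]'

```text
time_s: 38.75
ee_pos: [482.1, 291.2, 151.6]
ee_rot: [-180.0, 0.0, 94.0]
force: [-0.0, 0.8, 0.4]
gripper_width: 72.6
```

```bash
python3 - <<'E'
from h import *
W=cam('wrist')
im=env.grab_frame('wrist')
s=env.state();print(s['ee_pos'],s['ee_rot'],s['gripper_width'])
crop(im,0,0,512,384,1,'pics/w12.png')
im=env.grab_frame('side');crop(im,185,100,385,200,4,'pics/s12.png');crop(im,185,150,305,275,4,'pics/s12b.png')
im=env.grab_frame('scene');crop(im,210,135,360,245,5,'pics/c12.png')
E
```

```text
[482.15720067 291.32564786 151.69130297] [ 1.79996026e+02 -6.22769139e-03  9.40002478e+01] 73.13992655355274
```

View pics/w12.png

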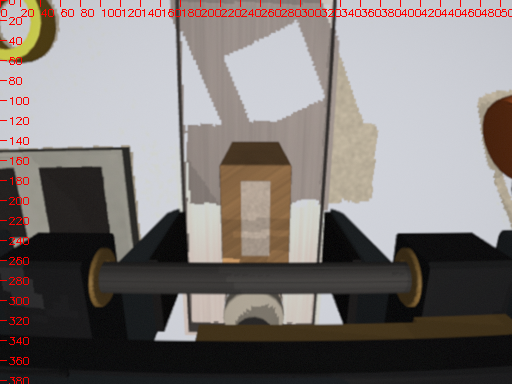

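View pics/s12.png

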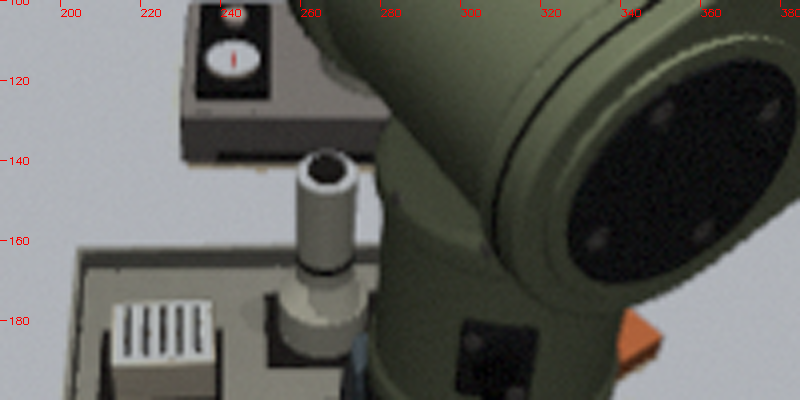

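View pics/c12.png

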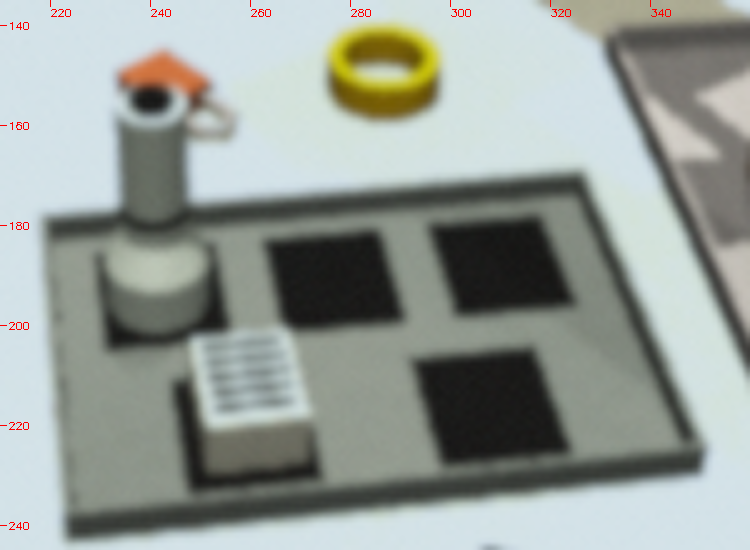

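>>> drive_tool --motion '[[[0, 0, -0.01], [0, 0, 0]], [[0, 0, -0.014], [0, 0, 0]], [[0, 0, -0.014], [0, 0, 0]], [[0, 0, -0.014], [0, 0, 0]], [[0, 0, -0.01], [0, 0, 0]], [[0, 0, -0.0065], [0, 0, 0]], [[0, 0, 0], [0, 0, 0]], [[0, 0, 0], [0, 0, 0]], [[0, 0, 0], [0, 0, 0]], [[0, 0, 0], [0, 0, 0]]]'

```text
time_s: 39.73
ee_pos: [482.6, 291.8, 84.0]
ee_rot: [179.9, -0.1, 94.0]
force: [-0.0, 0.5, -0.3]
gripper_width: 72.9
```

>>> drive_tool --motion '[[[0, 0, 0], [0, 0, 0]], [[0, 0, 0], [0, 0, 0]], [[0, 0, 0], [0, 0, 0]], [[0, 0, 0], [0, 0, 0]], [[0, 0, 0], [0, 0, 0]], [[0, 0, 0], [0, 0, 0]], [[0, 0, 0], [0, 0, 0]], [[0, 0, 0], [0, 0, 0]], [[0, 0, 0], [0, 0, 0]], [[0, 0, 0], [0, 0, 0]]]' --claw 0

```text
time_s: 40.57
ee_pos: [482.0, 291.5, 83.3]
ee_rot: [180.0, -0.0, 94.0]
force: [-0.1, 0.6, 1.4]
gripper_width: 43.7
```

>>> drive_tool --motion '[[[0, 0, 0.015], [0, 0, 0]], [[0, 0, 0.03], [0, 0, 0]], [[0, 0, 0.025], [0, 0, 0]], [[0.002, -0.012, 0], [0, 0, 0]], [[0.004, -0.024, 0], [0, 0, 0]], [[0.005, -0.03, 0], [0, 0, 0]], [[0.0053, -0.033, 0], [0, 0, 0]], [[0.0053, -0.033, 0], [0, 0, 0]], [[0.0053, -0.033, 0], [0, 0, 0]], [[0.005, -0.03, 0], [0, 0, 0]]]'

```text
time_s: 41.4
ee_pos: [513.2, 94.2, 152.2]
ee_rot: [-179.9, 0.0, 94.0]
force: [0.7, 0.2, -0.6]
gripper_width: 43.8
```

>>> drive_tool --motion '[[[0.004, -0.025, 0], [0, 0, 0]], [[0.0035, -0.02, 0], [0, 0, 0]], [[0.0022, -0.014, 0], [0, 0, 0]], [[0.0014, -0.0117, 0], [0, 0, 0]], [[0, 0, -0.01], [0, 0, 0]], [[0, 0, -0.012], [0, 0, 0]], [[0, 0, -0.013], [0, 0, 0]], [[0, 0, -0.012], [0, 0, 0]], [[0, 0, -0.008], [0, 0, 0]], [[0, 0, 0], [0, 0, 0]]]'

```text
time_s: 42.23
ee_pos: [523.1, 26.4, 95.7]
ee_rot: [-179.7, -0.0, 94.1]
force: [-0.7, -0.9, -0.9]
gripper_width: 43.8
```

>>> drive_tool --motion '[[[0, 0, 0], [0, 0, 0]], [[0, 0, -0.004], [0, 0, 0]], [[0, 0, -0.004], [0, 0, 0]], [[0, 0, -0.003], [0, 0, 0]], [[0, 0, -0.002], [0, 0, 0]], [[0, 0, -0.0015], [0, 0, 0]], [[0, 0, -0.001], [0, 0, 0]], [[0, 0, 0], [0, 0, 0]], [[0, 0, 0], [0, 0, 0]], [[0, 0, 0], [0, 0, 0]]]'

```text
time_s: 43.07
ee_pos: [525.1, 25.7, 83.3]
ee_rot: [180.0, -0.0, 94.0]
force: [-2.0, -1.2, 4.8]
gripper_width: 43.9
```

>>> drive_tool --motion '[[[0, 0, 0], [0, 0, 0]], [[0, 0, 0], [0, 0, 0]], [[0, 0, 0], [0, 0, 0]], [[0, 0, 0], [0, 0, 0]], [[0, 0, 0], [0, 0, 0]], [[0, 0, 0], [0, 0, 0]], [[0, 0, 0.005], [0, 0, 0]], [[0, 0, 0.015], [0, 0, 0]], [[0, 0, 0.03], [0, 0, 0]], [[0, 0, 0.028], [0, 0, 0]]]' --claw 0.7

```text
time_s: 43.9
ee_pos: [524.4, 25.8, 161.3]
ee_rot: [-179.9, -0.0, 94.0]
force: [0.9, 0.9, 0.3]
gripper_width: 63.9
```

>>> drive_tool --motion '[[[0.0034, 0.015, 0], [0, 0, 0]], [[0.0069, 0.03, 0], [0, 0, 0]], [[0.008, 0.035, 0], [0, 0, 0]], [[0.008, 0.035, 0], [0, 0, 0]], [[0.008, 0.035, 0], [0, 0, 0]], [[0.008, 0.035, 0], [0, 0, 0]], [[0.008, 0.035, 0], [0, 0, 0]], [[0.0069, 0.03, 0], [0, 0, 0]], [[0.0034, 0.015, 0], [0, 0, 0]], [[0.0014, 0.0062, 0], [0, 0, 0]]]'

```text
time_s: 44.73
ee_pos: [587.2, 299.8, 160.6]
ee_rot: [180.0, -0.0, 94.2]
force: [-0.3, 0.5, 0.0]
gripper_width: 64.2
```

>>> drive_tool --motion '[[[0, 0, 0], [0, 0, 0]], [[0, 0, 0], [0, 0, 0]], [[0, 0, 0], [0, 0, 0]], [[0, 0, 0], [0, 0, 0]], [[0, 0, 0], [0, 0, 0]], [[0, 0, 0], [0, 0, 0]], [[0, 0, 0], [0, 0, 0]], [[0, 0, 0], [0, 0, 0]], [[0, 0, 0], [0, 0, 0]], [[0, 0, 0], [0, 0, 0]]]'

```text
time_s: 45.57
ee_pos: [587.0, 297.0, 160.7]
ee_rot: [180.0, -0.0, 94.0]
force: [0.0, -0.5, 0.3]
gripper_width: 63.6
```

```bash
python3 - <<'E'
from h import *
W=cam('wrist')
im=env.grab_frame('wrist')
s=env.state();print(s['ee_pos'],s['ee_rot'],s['gripper_width'])
crop(im,150,100,350,270,4,'pics/w13.png'); print(proj(W,(587,297,134)))
im=env.grab_frame('scene');crop(im,210,135,360,245,5,'pics/c13.png')
E
```

```text
[587.00280197 297.01293709 160.65985612] [-1.79999487e+02 -4.61671475e-03  9.40236927e+01] 63.99724944625676
[254.48744314 223.92125356]
```

View pics/w13.png

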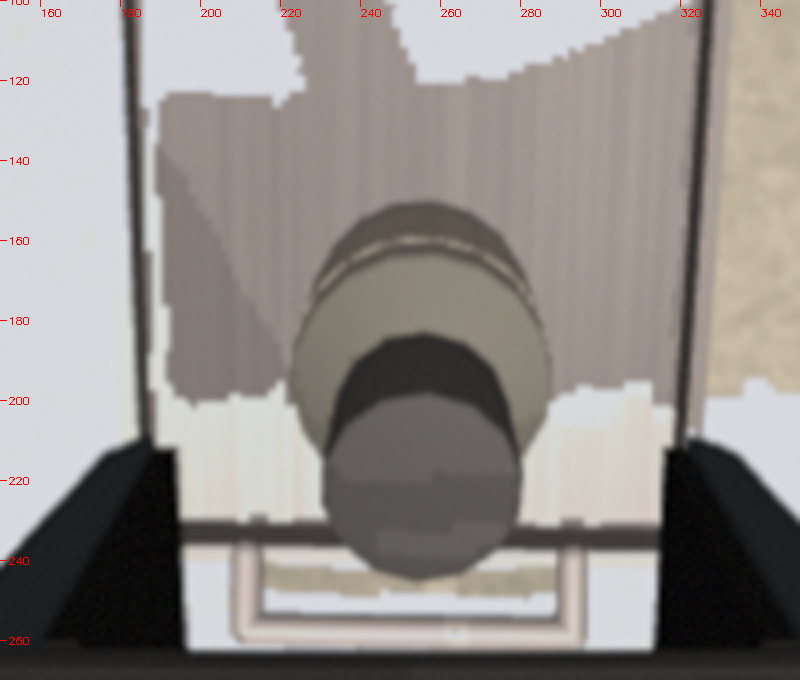

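View pics/c13.png

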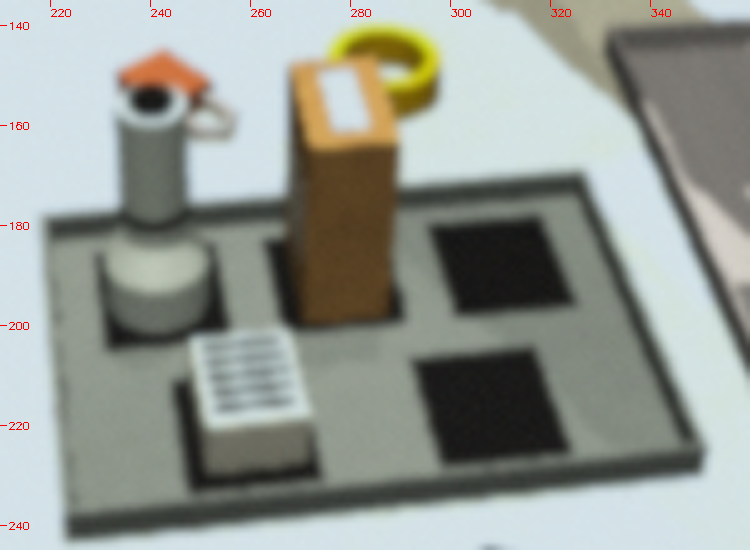

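>>> drive_tool --motion '[[[0, 0, -0.01], [0, 0, 0]], [[0, 0, -0.013], [0, 0, 0]], [[0, 0, -0.013], [0, 0, 0]], [[0, 0, -0.012], [0, 0, 0]], [[0, 0, -0.009], [0, 0, 0]], [[0, 0, -0.006], [0, 0, 0]], [[0, 0, 0], [0, 0, 0]], [[0, 0, 0], [0, 0, 0]], [[0, 0, 0], [0, 0, 0]], [[0, 0, 0], [0, 0, 0]]]'

```text
time_s: 46.5
ee_pos: [587.5, 297.2, 98.5]
ee_rot: [179.9, -0.0, 94.0]
force: [-0.8, 0.6, 0.2]
gripper_width: 63.7
```

>>> drive_tool --motion '[[[0, 0, 0], [0, 0, 0]], [[0, 0, 0], [0, 0, 0]], [[0, 0, 0], [0, 0, 0]], [[0, 0, 0], [0, 0, 0]], [[0, 0, 0], [0, 0, 0]], [[0, 0, 0], [0, 0, 0]], [[0, 0, 0], [0, 0, 0]], [[0, 0, 0], [0, 0, 0]], [[0, 0, 0], [0, 0, 0]], [[0, 0, 0], [0, 0, 0]]]' --claw 0

```text
time_s: 47.33
ee_pos: [587.0, 297.0, 97.7]
ee_rot: [180.0, -0.0, 94.0]
force: [0.3, -0.4, 0.7]
gripper_width: 31.4
```

>>> drive_tool --motion '[[[0, 0, 0.015], [0, 0, 0]], [[0, 0, 0.03], [0, 0, 0]], [[0, 0, 0.025], [0, 0, 0]], [[-0.0043, -0.012, 0], [0, 0, 0]], [[-0.0072, -0.02, 0], [0, 0, 0]], [[-0.0093, -0.026, 0], [0, 0, 0]], [[-0.01, -0.028, 0], [0, 0, 0]], [[-0.01, -0.028, 0], [0, 0, 0]], [[-0.01, -0.028, 0], [0, 0, 0]], [[-0.0072, -0.02, 0], [0, 0, 0]]]'

```text
time_s: 48.17
ee_pos: [526.8, 132.3, 166.5]
ee_rot: [-179.8, 0.1, 94.0]
force: [-0.9, -0.5, -1.1]
gripper_width: 31.4
```

>>> drive_tool --motion '[[[-0.0043, -0.012, 0], [0, 0, 0]], [[-0.0027, -0.007, 0], [0, 0, 0]], [[0, 0, -0.005], [0, 0, 0]], [[0, 0, -0.012], [0, 0, 0]], [[0, 0, -0.014], [0, 0, 0]], [[0, 0, -0.014], [0, 0, 0]], [[0, 0, -0.01], [0, 0, 0]], [[0, 0, 0], [0, 0, 0]], [[0, 0, 0], [0, 0, 0]], [[0, 0, 0], [0, 0, 0]]]'

```text
time_s: 49.0
ee_pos: [522.7, 116.5, 113.1]
ee_rot: [179.9, -0.0, 94.1]
force: [0.1, 1.1, -1.7]
gripper_width: 31.7
```

>>> drive_tool --motion '[[[0, 0, -0.005], [0, 0, 0]], [[0, 0, -0.004], [0, 0, 0]], [[0, 0, -0.003], [0, 0, 0]], [[0, 0, -0.002], [0, 0, 0]], [[0, 0, -0.001], [0, 0, 0]], [[0, 0, 0], [0, 0, 0]], [[0, 0, 0], [0, 0, 0]], [[0, 0, 0], [0, 0, 0]], [[0, 0, 0], [0, 0, 0]], [[0, 0, 0], [0, 0, 0]]]'

```text
time_s: 49.83
ee_pos: [522.1, 116.0, 97.7]
ee_rot: [180.0, -0.0, 94.0]
force: [1.2, 0.4, 0.3]
gripper_width: 31.6
```

>>> drive_tool --motion '[[[0, 0, -0.0004], [0, 0, 0]], [[0, 0, -0.0004], [0, 0, 0]], [[0, 0, 0], [0, 0, 0]], [[0, 0, 0], [0, 0, 0]], [[0, 0, 0], [0, 0, 0]], [[0, 0, 0], [0, 0, 0]], [[0, 0, 0], [0, 0, 0]], [[0, 0, 0], [0, 0, 0]], [[0, 0, 0], [0, 0, 0]], [[0, 0, 0], [0, 0, 0]]]'

```text
time_s: 50.67
ee_pos: [522.3, 116.0, 97.7]
ee_rot: [179.9, -0.0, 94.0]
force: [-1.0, -0.1, 5.7]
gripper_width: 31.8
```

>>> drive_tool --motion '[[[0, 0, 0], [0, 0, 0]], [[0, 0, 0], [0, 0, 0]], [[0, 0, 0], [0, 0, 0]], [[0, 0, 0], [0, 0, 0]], [[0, 0, 0], [0, 0, 0]], [[0, 0, 0], [0, 0, 0]], [[0, 0, 0.005], [0, 0, 0]], [[0, 0, 0.015], [0, 0, 0]], [[0, 0, 0.03], [0, 0, 0]], [[0, 0, 0.03], [0, 0, 0]]]' --claw 0.7

```text
time_s: 51.5
ee_pos: [521.2, 115.8, 177.2]
ee_rot: [-179.8, 0.0, 94.0]
force: [0.9, 0.6, 0.6]
gripper_width: 64.0
```

>>> drive_tool --motion '[[[0, 0, 0.03], [0, 0, 0]], [[0, 0, 0.03], [0, 0, 0]], [[-0.012, 0, 0], [0, 0, 0]], [[-0.02, 0, 0], [0, 0, 0]], [[-0.02, 0, 0], [0, 0, 0]], [[-0.02, 0, 0], [0, 0, 0]], [[-0.02, 0, 0], [0, 0, 0]], [[-0.02, 0, 0], [0, 0, 0]], [[0, 0, 0], [0, 0, 0]], [[0, 0, 0], [0, 0, 0]]]'

```text
time_s: 52.33
ee_pos: [409.8, 116.0, 237.5]
ee_rot: [179.9, -0.0, 94.1]
force: [0.1, -0.2, 0.2]
gripper_width: 63.9
```

```bash
python3 - <<'E'
from h import *
s=env.state();print(s['time_s'],s['ee_pos'],s['ee_rot'],s['gripper_width'])
im=env.grab_frame('side');crop(im,185,150,305,275,4,'pics/s14.png');crop(im,185,90,385,200,4,'pics/s14b.png')
im2=env.grab_frame('scene');crop(im2,210,135,360,245,5,'pics/c14.png');crop(im2,110,130,260,240,5,'pics/c14b.png')
for n,i in(('side',im),('scene',im2)):
    a=cv2.imread(f'pics/{n}0.png')[:,:,::-1]
    # phase shift of sub patches
    B={'side':dict(bottle=(255,196,285,256),torch=(258,140,276,165),carton=(252,168,290,198),cartridge=(212,174,240,202)),
       'scene':dict(bottle=(302,145,325,196),torch=(228,150,255,203),carton=(265,147,292,202),cartridge=(248,200,273,230))}[n]
    for k,(x0,y0,x1,y1) in B.items():
        t=cv2.cvtColor(a[y0:y1,x0:x1],cv2.COLOR_RGB2GRAY);g=cv2.cvtColor(i[y0-10:y1+10,x0-10:x1+10],cv2.COLOR_RGB2GRAY)
        r=cv2.matchTemplate(g,t,cv2.TM_CCOEFF_NORMED);_,m,_,l=cv2.minMaxLoc(r);print(n,k,round(m,3),l[0]-10,l[1]-10)
E
```

```text
52.3333 [409.82734776 116.04131741 237.54180593] [ 1.79898061e+02 -1.76059328e-02  9.40515053e+01] 63.9187028573283
side bottle 0.959 1 0
side torch 0.99 0 0
side carton 0.864 0 0
side cartridge 0.942 0 0
scene bottle 0.85 0 -1
scene torch 0.994 0 0
scene carton 0.868 0 0
scene cartridge 0.855 0 0
```

View pics/s14.png

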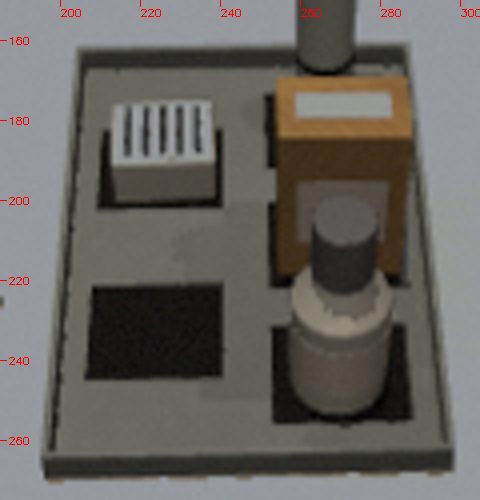

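View pics/c14.png

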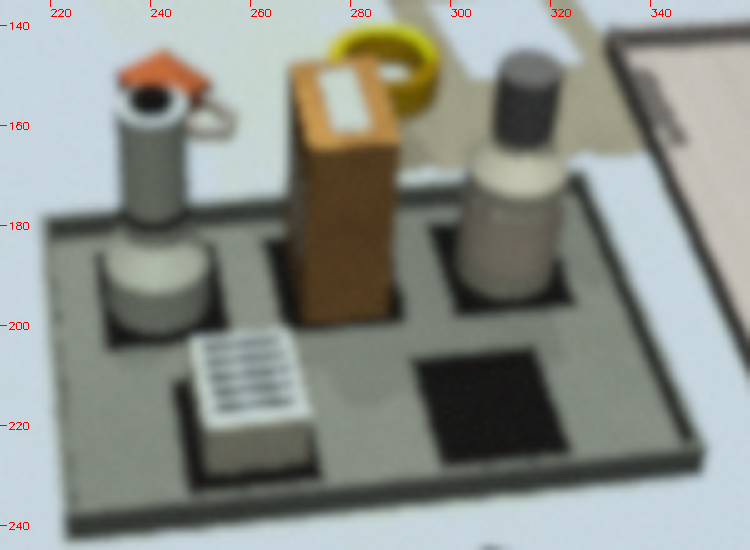

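View pics/s14b.png

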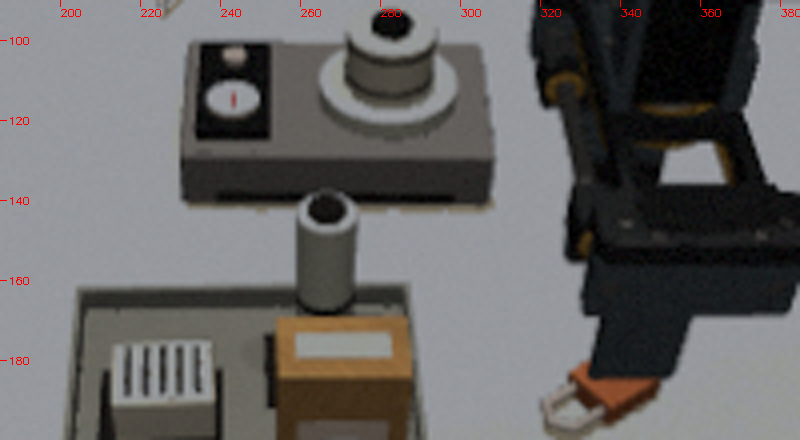

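View pics/c14b.png

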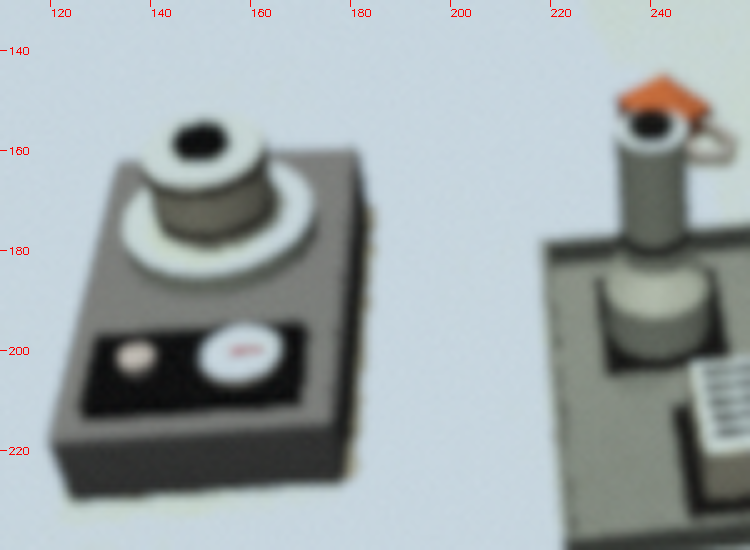

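>>> drive_tool --motion '[[[0, 0, 0], [0, 0, 0]], [[0, 0, 0], [0, 0, 0]], [[0, 0, 0], [0, 0, 0]], [[0, 0, 0], [0, 0, 0]], [[0, 0, 0], [0, 0, 0]], [[0, 0, 0], [0, 0, 0]], [[0, 0, 0], [0, 0, 0]], [[0, 0, 0], [0, 0, 0]], [[0, 0, 0], [0, 0, 0]], [[0, 0, 0], [0, 0, 0]]]'

```text
time_s: 53.27
ee_pos: [410.0, 116.0, 236.9]
ee_rot: [180.0, -0.0, 94.0]
force: [0.5, -0.1, 0.1]
gripper_width: 63.7
```

```bash
python3 - <<'E'
from workcell import env
print(env.state()['time_s'],env.job_done())
E
```

```text
the job is handed in; nothing more can be done
53.2667 None
```

I parked the bottle, carton and torch in the steel tray, stood the filter on the checker plate, then put the torch, carton and bottle back in their places. I handed the job in at 53.3 s with the gripper open and clear; no verdict was reported.

Last checks, comparing before and after pictures from both fixed cameras:
- **Torch, carton and cartridge:** no shift I could detect (0 px).
- **Bottle:** about 1 px off, roughly 2 mm in –x, well inside the 15 mm allowed.
- **Upright:** all three tall things look upright.
- **Filter:** set down at about (500.2, –288.1) mm, against a plate dot measured at (500, –288) mm.

**What disagreed:**
- The scene camera read x about 3–8 mm larger than the side and wrist cameras, so I relied on those two.
- Single-camera checks of the released filter differed from the plate centre by 4–7 mm. The two-view check gave (499.4, –288.5) mm, under 1 mm off. All are inside the 15 mm limit.

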